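# Clamp a pouch cell in the hinged test jig and hold the pin home

### The job

Lay the battery pouch cell flat on the narrow raised copper bar of the cell test jig, between its white stops, and let go of it. Swing the blue cover down onto the cell, then take the red-headed pin from its stand, put it through the cover's hole into the hole below, and push it fully home so that the sprung cover is pressed completely shut. Finish while still gripping the pin and pressing it down, because the spring lifts the cover as soon as you let up; leave the loose things round about where they are.

Things in the scene. Friction and masses are not known exactly. Their poses are not given: they have to be found in the camera images.
- jig: Cell test jig, fixed: aluminium base plate 180 x 100 x 12 mm; origin at the centre of its underside on the bench, z up, x from the pin end (-x, towards the robot) to the hinge end. A copper bar at the centre carries the cell (see nest). A grey boss 30 x 44 mm, 56 mm above the bench, at x = -55 mm has the pin's hole. Two hinge ears at x = 70 mm, y = +-37 mm are 68 mm high
- nest (a point): Middle of the copper bar's top, 40 mm above the bench; axes as the jig's. The bar is 44 mm long (x), 18 mm wide (y), sprung: sinks up to 8 mm, needing 9 N to start and 16 N at 5 mm. White stops and pegs 6 mm higher than the bar leave the cell, long side along x, about 2.5 mm play all round; 6 mm pegs at x = +-17, y = +-22.5 mm. Fingers fit between them, free down to the 12 mm base plate
- bore (a point): Centre of the mouth of the round hole in the grey boss, in the boss's top face 56 mm above the bench: diameter 10.5 mm, 40 mm deep, vertical; axes as the jig's
- cover_hinge (a point): Middle of the hinge axis, 60 mm above the bench at x = 70 mm of the jig; the axis runs along the jig's y
- cover (a joint): Angle of the blue cover, rad: 0 completely shut (level, on the boss), 1.57 upright, 1.95 at most; starts at 1.6 to 1.9. It stays where it is left (0.15 N m hinge friction). Plate 60 mm wide (y), 8 mm thick (4 mm either side of the hinge axis), reaching 148 mm from the hinge. Lowered, its foot rests on the cell at about 0.07 rad; from there 5 to 9 N at the pin shuts it; released, it springs back
- cover_hole (a point): Centre of the upper (outer) mouth of the cover's round hole, 12 mm diameter, through the 8 mm plate, 125 mm from the hinge; it stands over the boss's hole when the cover is down. The z axis is the cover's outward normal, x runs towards the hinge
- cell: Battery pouch cell, silver-grey with one yellow end, 34 x 46 x 8 mm (its x, y, z), about 40 g; origin at the centre of its underside, long side along its y. It lies flat on the bench at the start. Either end may face the hinge
- pin: Steel locking pin, about 40 g, origin at its lower tip, z up along it: shank 8 mm diameter and 40 mm long, flange 22 mm diameter from 40 to 44 mm, red round head 14 mm diameter from 44 to 72 mm (grip it there). It starts upright in the stand, flange on the stand's top; home, its flange lies on the cover and its tip is 24 mm above the bench
- stand: Black block, fixed, 50 x 50 x 44 mm, with an 11 mm hole in its top for the pin; origin at the centre of its underside
- screwdriver_y: Bystander: yellow screwdriver lying on the bench, 24 x 169 x 22 mm, loose; origin at the centre of its underside
- speaker: Bystander: grey loudspeaker, 55 mm diameter, 16 mm high, loose; origin at the centre of its underside
- terminals: Bystander: row of green terminals, 14 x 62 x 25 mm, loose; origin at the centre of its underside
- marker: Bystander: red and white marker pen, 12 x 136 x 14 mm, loose; origin at the centre of its underside
Not all that is in view belongs to the job. Of the things that look like the cell, the smaller one is meant.

How it is judged:
On the way, in this order (a step that is already met when the one before it is completed fails the run):
1. the cell lies on the bar between the stops, let go, with the cover still up (horizontal distance between cell and nest below 0.006 m and angle between the y axis of cell and the x axis of jig, either way round below 0.2 rad and angle between cell's own z axis and vertical below 0.15 rad and z of cell in the frame of nest between -0.004 and 0.003 m and contact force between the fingers and cell below 0.1 N and value of joint cover above 0.8 rad), for 0.2 s.
2. the cover is down on the cell, before the pin is in the jig (value of joint cover below 0.13 rad and distance between pin and bore above 0.06 m and horizontal distance between cell and nest below 0.006 m and angle between the y axis of cell and the x axis of jig, either way round below 0.2 rad and angle between cell's own z axis and vertical below 0.15 rad), for 0.2 s.
At the end, for the whole second after the job is handed in: Cell between the stops (6 mm, 0.2 rad); pin home in the boss (tip over 28 mm deep, 4 mm from the axis, upright within 0.1 rad); cover shut within 0.02 rad; fingers grip the pin (over 3 N) and it presses on the jig with over 3 N; all kept up through the last second (horizontal distance between cell and nest below 0.006 m and angle between the y axis of cell and the x axis of jig, either way round below 0.2 rad and angle between cell's own z axis and vertical below 0.15 rad and value of joint cover below 0.02 rad and horizontal distance between pin and bore below 0.004 m and z of pin in the frame of bore below -0.028 m and angle between pin's own z axis and vertical below 0.1 rad and contact force between the fingers and pin above 3 N and contact force between pin and jig above 3 N and linear speed of pin below 0.02 m/s); the arm keeps its last pose, push and grip.
It fails at once if a loose bystander is shifted by more than 2 cm (distance of any of screwdriver_y, speaker, terminals, marker from where it was at the start of the episode above 0.02 m).
It also fails if it takes over 72 s, if anything falls off the work surface, if the arm or the gripper's body presses on something with over 40 N, if the wrist force passes 120 N, or if a joint passes its speed limit or range.

### The arm

A 6-joint arm with a two-finger parallel gripper is mounted at the origin on a cart in front of the work surface, level with it; the furniture and walls round the work are solid. World frame = base frame: x ahead of the robot, y to its left, z up, the work surface at z = 0. Lengths are in m, angles in rad, forces in N, time in s.
With the tool pointing down it reaches from about 0.375 to 0.975 m from the base axis. Payload 3.8 kg.
Tool frame: the origin (TCP) lies midway between the tips of the shut fingers; the grasp point (between the pads) lies 19 mm behind it; z points along the fingers, y is the line along which they close (so a half turn about z gives the same grasp; the last joint's range is limited). The gripper opens to 85 mm and grips with 20 to 120 N. Pads are 22 mm wide; open, the fingers measure 114 mm over their backs; the gripper's body (76 mm by 85 mm) begins 54 mm behind the grasp point. The pads swing forward as they close: fully open they stand 13 mm farther back than shut.
Start: joints at [1.082, 0.264, 1.604, -0, 1.274, -0.037], TCP at [0.295, 0.607, 0.231] pointing down, gripper open.
Joint ranges: [-2.63, 2.63], [-0.94, 2.18], [0.31, 2.57], [-1.31, 4.45], [0, 2.66], [-2.55, 2.55]. Speed limits (rad/s): [2.57, 2.57, 3.14, 3.14, 3.14, 3.14].

### API

Orientations are given as a rotation vector (axis times angle).
In Python, from workcell import status, read_camera, workorder, masks_of gives the robot as it stands.
- The arm moves only by the tool drive_tool, never from a script. Its argument "rows" is a list of rows, each a list of 7 numbers: the turn, a rotation vector about the tool's x, y, z in degrees, then the shift along the tool's x, y, z in m, then the opening, from 0 (shut) to 1 (fully open). In form: [[ax, ay, az, tx, ty, tz, claw], ...]. A call has 1 to 8 rows; each row shifts and turns the commanded pose from where the row before left it, along the tool's axes as they then stand; what a row does not reach is not made up. A row lasts 1/12 s, in which the tool goes at most 41.7 mm and 7.16 degrees, less where a joint would pass 70% of its speed; a pose out of reach is approached as far as the arm can. A call is refused whole if a number of a shift passes 0.0417 or a number of a turn 7.16, either way. A call with a gripper value outside its range is refused whole. The fingers move at their own pace and stop on an object; "force" is the grip in N (left out, the last holds). Time passes only in rows, so rows that do not move let the fingers close. It gives the time, the measured TCP pose, the force, the opening and the grip force at its end, in the units of the state.
- status.read_state(): the state, without advancing time (a new reading comes with each control period).
- read_camera(name): name is "scene" or "top" or "wrist"; returns a dict with "color" (384x512x3 uint8, red, green, blue), "intrinsics" (3x3 intrinsics, pixels), "world_from_camera" (4x4, takes a point from camera to world coordinates); the wrist camera has in their place "mount" (4x4, takes a point from camera to tool coordinates, whose origin is the TCP and whose axes are the flange's). Camera axes: x right, y up, looking along -z (the intrinsics and any distortion apply to the point x, -y, -z); pixel columns grow to the right and rows downward; lengths in m; the calibration is good to about 2 mm. A picture is of the moment at which its call begins: read the wrist's pose just before it. There is no depth.
- workorder.finish_job(): hands the job in; it is judged then, once.
Trained networks look in a picture, given as the dict that the camera call returned (one of the last four; its "shot" number tells which), for a name from the list of things; names that differ only in an ending like _2 or _b are one class to them, and where a whole thing is asked for, a point or a joint stands for the part that bears it (a point fixed in the world has none). Each returns a list of dicts, best first, with "score" (0 to 1); they miss things now and then, are a little off and sometimes report something else, mostly with a low value. They report only what shows in the picture. A call takes as long as a camera call. They do not tell look-alikes from the thing itself.
- masks_of(picture, name): "mask" (384x512 bool, what is visible of it) and "bbox" ([left, top, right, bottom] in pixels, round what is visible of it).
The state is a dict: "time": time; "q": joint angles; "joint_vel": joint speeds; "joint_torque": joint torques, N m; "tool_pos": TCP position; "tcp_rot": TCP orientation; "wrist_force": force on the tool from outside, world axes, zero at the start; "torque": the same for the moment, N m; "width": opening from 0.0 (shut) to 1.0 (fully open); "grip_force": force on a finger pad.
Only numpy, scipy, OpenCV 4.12 (cv2) and the standard library are available. Lean on these libraries where they do the work, as an engineer would, in place of code of your own. Each camera call takes 0.05 s, during which the arm holds its last target. There are 200 camera calls.

## Working session

There is one attempt and no reset: what is moved stays moved. The work goes in short steps, Python scripts to look and compute and a tool call to move; the robot and the scene stay as the last step left them, time stands still between calls to the robot, and variables do not carry over. Pictures are saved under pics/ and viewed, at most 10 in all, crops included, and the job is handed in when it is done.

Besides the shell and the picture viewer there is one more tool, called as a command line: name --pt "numbers of a row" for each row, then --argument value for the rest. drive_tool: Moves the arm, as the interface text tells. Its arguments: {"type":"object","properties":{"rows":{"type":"array"},"force":{"type":"number"}},"required":["rows"]}

```bash
ls; mkdir -p pics
cat > h.py <<'E'
import numpy as np, cv2, pickle
from scipy.spatial.transform import Rotation as R
from workcell import status, read_camera, workorder, masks_of
def save(p,n): cv2.imwrite('pics/'+n, cv2.cvtColor(p['color'],cv2.COLOR_RGB2BGR))
def cam(name):
    s=status.read_state(); p=read_camera(name)
    if name=='wrist':
        T=np.eye(4);T[:3,:3]=R.from_rotvec(s['tcp_rot']).as_matrix();T[:3,3]=s['tool_pos']
        p['W']=T@np.array(p['mount'])
    else: p['W']=np.array(p['world_from_camera'])
    return p
def ray(p,u,v):
    K=np.array(p['intrinsics']);d=np.linalg.solve(K,[u,v,1.]);d=p['W'][:3,:3]@[d[0],-d[1],-d[2]]
    return p['W'][:3,3],d/np.linalg.norm(d)
def onz(p,u,v,z):
    o,d=ray(p,u,v);return o+d*(z-o[2])/d[2]
def proj(p,X):
    X=np.atleast_2d(X);c=(X-p['W'][:3,3])@p['W'][:3,:3];c=c*[1,-1,-1];q=c@np.array(p['intrinsics']).T
    return q[:,:2]/q[:,2:]
def tri(obs):
    A=0;b=0;
    for p,u,v in obs:
        o,d=ray(p,u,v);M=np.eye(3)-np.outer(d,d);A=A+M;b=b+M@o
    return np.linalg.solve(A,b)
E
python3 - <<'E'
from h import *
print(status.read_state())
for n in ['scene','top','wrist']:
    p=cam(n);save(p,n+'0.png');print(n,p.keys(),np.round(p['W'],3).tolist(),np.round(p['intrinsics'],1).tolist())
    pickle.dump(p,open(n+'0.pkl','wb'))
    for o in ['jig','cover','cell','pin','stand','screwdriver_y','speaker','terminals','marker']:
        for m in masks_of(p,o)[:3]: print(o,round(m['score'],2),np.round(m['bbox']).tolist(),int(m['mask'].sum()))
E
```

```text
pics
{'time': 0.0, 'q': array([ 1.08211796e+00,  2.64809299e-01,  1.60535454e+00,  7.29850197e-06,
        1.27370023e+00, -3.69072675e-02]), 'joint_vel': array([ 0.0002498 ,  0.00017061, -0.00022726, -0.00136153, -0.00057666,
       -0.00175979]), 'joint_torque': array([-8.99226943e-04, -5.15115952e+01, -3.67314506e+01, -1.19060187e-04,
        1.29339175e-02, -2.54442875e-05]), 'tool_pos': array([0.29434242, 0.60664094, 0.2299347 ]), 'tcp_rot': array([-0.70349014, -3.06119988,  0.00344194]), 'wrist_force': array([ 0.29359349,  0.00812775, -0.0620193 ]), 'torque': array([ 0.03311088,  0.00561637, -0.02188293]), 'grip_force': 0.0, 'width': 1.0009802431541197}
scene dict_keys(['color', 'intrinsics', 'world_from_camera', 'shot', 'W']) [[0.768, 0.305, -0.563, -0.142], [-0.64, 0.362, -0.678, -0.758], [-0.003, 0.881, 0.474, 0.623], [0.0, 0.0, 0.0, 1.0]] [[364.3, 0.0, 251.9], [0.0, 364.3, 197.0], [0.0, 0.0, 1.0]]
jig 0.89 [223.0, 142.0, 286.0, 219.0] 1689
cover 0.83 [263.0, 144.0, 286.0, 188.0] 551
cover 0.73 [337.0, 302.0, 365.0, 318.0] 358
cell 0.67 [241.0, 232.0, 258.0, 244.0] 240
cell 
[... 818 characters left out ...]
 163.0] 554
cell 0.88 [265.0, 213.0, 288.0, 235.0] 319
pin 0.55 [147.0, 221.0, 152.0, 229.0] 45
stand 0.71 [142.0, 216.0, 162.0, 234.0] 267
screwdriver_y 0.52 [326.0, 228.0, 368.0, 235.0] 161
speaker 0.54 [380.0, 224.0, 399.0, 240.0] 207
speaker 0.28 [303.0, 209.0, 319.0, 225.0] 125
terminals 0.64 [100.0, 214.0, 122.0, 218.0] 93
marker 0.71 [293.0, 176.0, 335.0, 184.0] 133
wrist dict_keys(['color', 'intrinsics', 'mount', 'shot', 'W']) [[0.437, -0.867, -0.238, 0.236], [0.899, 0.421, 0.116, 0.637], [-0.0, -0.264, 0.964, 0.375], [0.0, 0.0, 0.0, 1.0]] [[268.4, 0.0, 255.0], [0.0, 268.4, 192.8], [0.0, 0.0, 1.0]]
jig 0.51 [61.0, 374.0, 71.0, 384.0] 61
terminals 0.57 [203.0, 262.0, 243.0, 298.0] 517
```

Run:
```python
import cv2,numpy as np
a=cv2.imread('pics/scene0.png')[130:330,140:380];b=cv2.imread('pics/top0.png')[110:260,90:410]
cv2.imwrite('pics/v1.png',np.vstack([cv2.resize(a,(400,333))[:, :],np.zeros((0,400,3),np.uint8)]) )
A=cv2.resize(a,(380,317),interpolation=3);B=cv2.resize(b,(800,375)) 
A=cv2.resize(a,None,fx=2.2,fy=2.2)
c=np.zeros((600,800,3),np.uint8);Bs=cv2.resize(b,None,fx=2.5,fy=2.5)[:,:800]
cv2.imwrite('pics/v1.png',Bs);cv2.imwrite('pics/v2.png',cv2.resize(a,None,fx=3,fy=3))
```

```text
(no output)
```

View pics/v1.png

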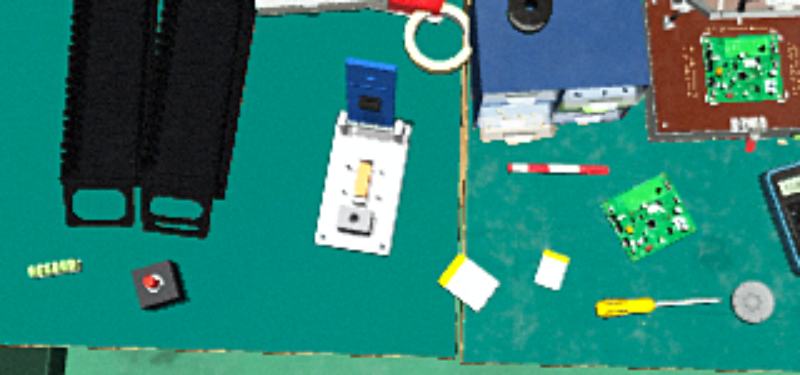

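View pics/v2.png

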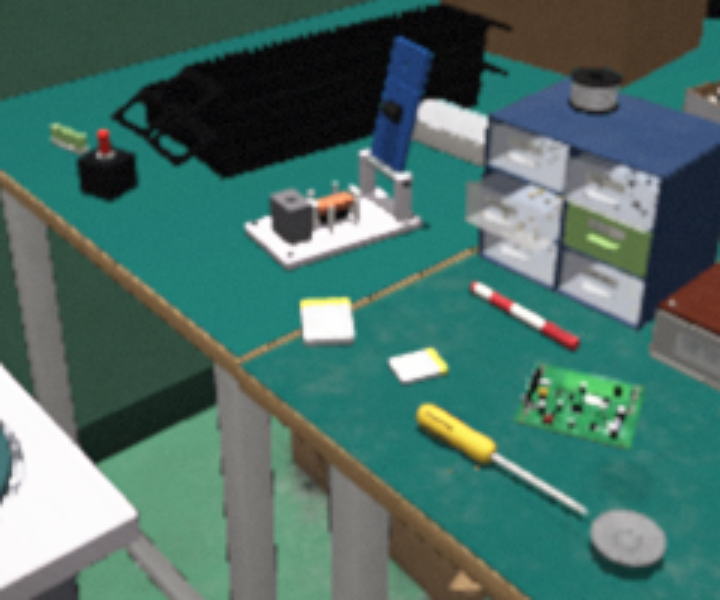

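The top view shows the small cell at about (311,218), jig around (236,180), pin at (150,224). The scene view shows the small cell at (279,252); the larger look-alike is at (249,237).

Run:
```python
from h import *
s=pickle.load(open('scene0.pkl','rb'));t=pickle.load(open('top0.pkl','rb'));w=pickle.load(open('wrist0.pkl','rb'))
f=lambda cu,cv:(90+cu/2.5,110+cv/2.5)
g=lambda cu,cv:(140+cu/3,130+cv/3)
print('cell',tri([(t,*f(552,270)),(s,*g(418,365))]),onz(t,*f(552,270),.008))
for c in [(545,249),(570,256),(560,291),(535,283)]: print(' corner',onz(t,*f(*c),.008))
print('pinhead',tri([(t,*f(151,283)),(s,*g(103,133))]))
print('boss',tri([(t,*f(354,216)),(s,*g(291,197))]),onz(t,*f(354,216),.056))
for c in [(315,244),(390,255)]: print('plate near corner',onz(t,*f(*c),.012))
for c in [(346,58),(396,65)]: print('cover top at z~.2',onz(t,*f(*c),.205))
print('cover edge', onz(t,*f(346,115),.06),onz(t,*f(395,120),.06))
print('mount',np.round(w['mount'],4).tolist())
for n,c in dict(mark1=(510,169),mark2=(608,170),cab=(480,130),ring=(437,40),big=(470,282),boardL=(605,210),boardB=(640,258),sd=(600,306)).items(): print(n,onz(t,*f(*c),.01))
```

```text
cell [ 0.44411817 -0.17033435  0.0046184 ] [ 0.4430706  -0.16936427  0.008     ]
 corner [ 0.47080652 -0.15992332  0.008     ]
 corner [ 0.4624274  -0.19321543  0.008     ]
 corner [ 0.41558044 -0.18005575  0.008     ]
 corner [ 0.42518252 -0.14695862  0.008     ]
pinhead [0.40557291 0.34050355 0.07475586]
boss [0.49982793 0.09239658 0.05641692] [0.499751   0.09251626 0.056     ]
plate near corner [0.46790659 0.14513869 0.012     ]
plate near corner [0.45620877 0.04555296 0.012     ]
cover top at z~.2 [0.66282759 0.10055488 0.205     ]
cover top at z~.2 [0.65615929 0.04165334 0.205     ]
cover edge [0.6323938  0.10813773 0.06      ] [0.6276679  0.04394232 0.06      ]
mount [[-0.0004, 0.9644, 0.2644, 0.0657], [1.0, 0.0003, 0.0005, 0.0009], [0.0004, 0.2644, -0.9644, -0.1434], [0.0, 0.0, 0.0, 1.0]]
mark1 [ 0.57763281 -0.11186388  0.01      ]
mark2 [ 0.5803153 -0.244076   0.01     ]
cab [ 0.63042428 -0.07050865  0.01      ]
ring [ 0.75625708 -0.00898219  0.01      ]
big [ 0.42379763 -0.06095507  0.01      ]
boardL [ 0.52547196 -0.23973654  0.01      ]
boardB [ 0.4622428  -0.28592718  0.01      ]
sd [ 0.39720954 -0.2324785   0.01      ]
```

drive_tool --pt "0 0 -6.4 0 0 0 1" --pt "0 0 -6.4 0 0 0 1" --pt "0 0 -6.4 0 0 0 1" --pt "0 0 0 -0.017 -0.0357 -0.0015 1" --pt "0 0 0 -0.017 -0.0357 -0.0015 1" --pt "0 0 0 -0.017 -0.0357 -0.0015 1" --pt "0 0 0 -0.017 -0.0357 -0.0015 1" --pt "0 0 0 -0.017 -0.0357 -0.0015 1"

```text
time: 2.17
tool_pos: [0.3585, 0.4185, 0.2389]
tcp_rot: [0.182, 3.136, 0.0]
wrist_force: [0.8, -0.3, -0.2]
width: 1.0
grip_force: 0.0
```

```bash
cat > look.py <<'E'
import sys
from h import *
# look.py tag name...
import time
tag=sys.argv[1];p=cam('wrist');save(p,tag+'.png');
for o in sys.argv[2:]:
    p.setdefault('m',{})[o]=masks_of(p,o)[:3]
    for m in p['m'][o]:
        ys,xs=np.nonzero(m['mask']);print(o,round(m['score'],2),np.round(m['bbox']).tolist(),len(xs),'c',xs.mean().round(1),ys.mean().round(1))
pickle.dump(p,open(tag+'.pkl','wb'))
s=status.read_state();print(s['time'],np.round(s['tool_pos'],4),np.round(s['tcp_rot'],4),np.round(s['q'],3),np.round(s['wrist_force'],2))
E
python3 look.py w1 pin stand jig
```

```text
pin 0.61 [197.0, 209.0, 214.0, 233.0] 266 c 203.6 218.6
stand 0.63 [180.0, 187.0, 235.0, 240.0] 1455 c 207.9 209.8
jig 0.67 [20.0, 255.0, 106.0, 383.0] 2620 c 66.3 298.0
2.3667 [0.3588 0.4195 0.2393] [1.8690e-01 3.1356e+00 1.9000e-03] [ 0.818  0.026  1.86   0.     1.255 -0.634] [0.24 0.4  0.78]
```

drive_tool --pt "0 0 0 -0.017 -0.0357 -0.0015 1" --pt "0 0 0 -0.017 -0.0357 -0.0015 1" --pt "0 0 0 -0.017 -0.0357 -0.0015 1" --pt "0 0 0 -0.017 -0.0357 -0.0015 1" --pt "0 0 0 -0.017 -0.0357 -0.0015 1" --pt "0 0 0 -0.017 -0.0357 -0.0015 1" --pt "0 0 0 -0.017 -0.0357 -0.0015 1" --pt "0 0 0 -0.017 -0.0357 -0.0015 1"

```text
time: 3.03
tool_pos: [0.461, 0.1204, 0.2512]
tcp_rot: [0.18, 3.136, 0.001]
wrist_force: [0.7, -0.4, 0.4]
width: 0.997
grip_force: 0.0
```

```bash
python3 look.py w2 pin stand jig cover cell marker
```

```text
pin 0.89 [422.0, 101.0, 452.0, 119.0] 384 c 435.7 108.9
stand 0.65 [387.0, 82.0, 454.0, 137.0] 1997 c 418.7 109.4
jig 0.77 [205.0, 169.0, 275.0, 315.0] 8410 c 239.2 236.5
cover 0.73 [214.0, 285.0, 259.0, 314.0] 1232 c 237.6 298.2
cell 0.9 [99.0, 130.0, 158.0, 185.0] 1681 c 128.9 156.0
cell 0.69 [49.0, 160.0, 71.0, 195.0] 789 c 60.4 177.7
marker 0.73 [36.0, 253.0, 123.0, 272.0] 636 c 79.4 261.7
marker 0.3 [207.0, 167.0, 278.0, 316.0] 8831 c 239.0 237.0
3.3833 [0.4599 0.1223 0.2506] [-1.796e-01 -3.136e+00 -8.000e-04] [ 2.070e-01 -1.320e-01  1.989e+00  1.000e-03  1.285e+00 -1.249e+00] [ 0.9  -0.14  0.51]
```

View pics/w2.png

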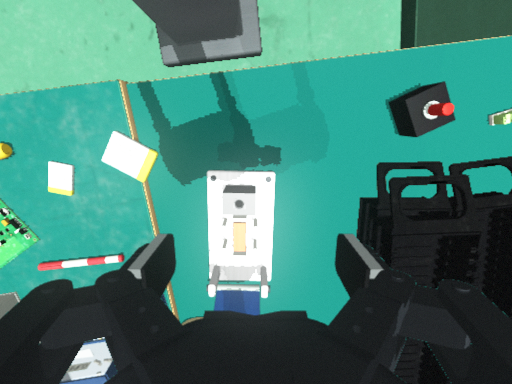

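The wrist view shows the jig upright in the image (boss hole ≈(240,204), bar ≈(239,237)), pin head ≈(447,109), and the small cell ≈(60,178).

Run:
```python
from h import *
a=pickle.load(open('w1.pkl','rb'));b=pickle.load(open('w2.pkl','rb'));s=pickle.load(open('scene0.pkl','rb'));t=pickle.load(open('top0.pkl','rb'))
im=b['color'][160:305,195:290];cv2.imwrite('pics/z1.png',cv2.resize(cv2.cvtColor(im,4),None,fx=4,fy=4,interpolation=cv2.INTER_CUBIC))
def red(p):
    c=p['color'].astype(int);x0,y0,x1,y1=[int(v) for v in p['m']['stand'][0]['bbox']]
    M=np.zeros(c.shape[:2],bool);M[y0-3:y1+3,x0-3:x1+6]=1
    M&=(c[...,0]>100)&(c[...,0]>2*c[...,1]);ys,xs=np.nonzero(M);return xs.mean(),ys.mean(),xs.min(),xs.max(),ys.min(),ys.max()
for p in (a,b): print(red(p))
ra,rb=red(a),red(b)
print('pin head mid',tri([(a,*ra[:2]),(b,*rb[:2])]))
m=b['m']['cell'][1]['mask'].astype(np.uint8);print(cv2.minAreaRect(cv2.findNonZero(m)))
for c in cv2.boxPoints(cv2.minAreaRect(cv2.findNonZero(m))): print(onz(b,*c,.006))
# predicted jig by guess
th=-.117;B=np.array([.4998,.0925]);X=np.array([np.cos(th),np.sin(th)]);Y=np.array([-X[1],X[0]])
J=lambda x,y,z:[*(B+(x+.055)*X+y*Y),z]
print(proj(b,[J(-.055,0,.056),J(0,0,.04),J(-.09,-.05,.012),J(-.09,.05,.012),J(-.07,.022,.056),J(-.07,-.022,.056)]).round(1))
```

```text
(np.float64(202.9504132231405), np.float64(221.26446280991735), np.int64(196), np.int64(209), np.int64(214), np.int64(230))
(np.float64(441.28985507246375), np.float64(108.90942028985508), np.int64(428), np.int64(453), np.int64(102), np.int64(115))
pin head mid [0.40954342 0.34666997 0.06481474]
((60.5, 178.0), (34.0, 25.0), 90.0)
[ 0.41986919 -0.1774118   0.006     ]
[ 0.4240396  -0.14130277  0.006     ]
[ 0.47402347 -0.1563704   0.006     ]
[ 0.46970783 -0.19373952  0.006     ]
[[237.1 203.2]
 [238.4 236.4]
 [204.1 170.8]
 [273.3 170.9]
 [253.8 192.3]
 [220.1 192.2]]
```

View pics/z1.png

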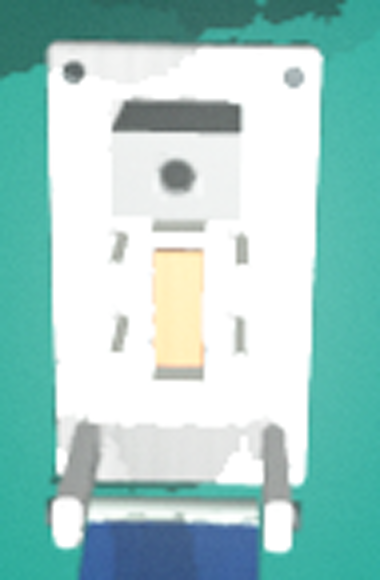

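The zoom shows the boss hole at crop (177,176), the bar spanning (153..204, 248..368), and the plate corners clearly. I'll fit the jig pose next.

```bash
cat > fit.py <<'E'
from h import *
from scipy.optimize import least_squares
b=pickle.load(open('w2.pkl','rb'))
F=[(47,43,-.09,-.05,.012),(322,45,-.09,.05,.012),(57,482,.09,-.05,.012),(305,484,.09,.05,.012),(177,176,-.055,0,.056),(112,130,-.07,-.022,.056),(241,130,-.07,.022,.056),(241,217,-.04,.022,.056),(110,217,-.04,-.022,.056),(153,248,-.022,-.009,.04),(204,248,-.022,.009,.04),(204,368,.022,.009,.04),(153,368,.022,-.009,.04)]
F=np.array(F);uv=F[:,:2]/4+[195,160]-.4
def W(v,P):
    c,s=np.cos(v[2]),np.sin(v[2]);P=np.atleast_2d(P);z=v[3] if len(v)>3 else 0
    return np.c_[v[0]+c*P[:,0]-s*P[:,1],v[1]+s*P[:,0]+c*P[:,1],P[:,2]+z]
for v0 in ([.55,.086,-.117],[.55,.086,-.117,0]):
    r=least_squares(lambda v:(proj(b,W(v,F[:,2:]))-uv).ravel(),v0,loss='soft_l1')
    print(np.round(r.x,4),'rms',np.sqrt((r.fun**2).mean()));print(np.round(r.fun.reshape(-1,2),1).tolist())
E
python3 fit.py
```

```text
[ 0.5546  0.0872 -0.1329] rms 0.4938929465000803
[[-0.5, -0.0], [-0.0, 0.7], [0.4, -0.4], [0.0, 0.1], [-0.2, -0.4], [-0.8, -0.1], [0.6, 0.5], [0.2, 0.4], [0.1, -0.2], [0.1, 0.4], [0.1, 0.6], [-0.2, -1.1], [0.2, -1.3]]
[ 0.5541  0.0874 -0.1328  0.0015] rms 0.47549463088415955
[[-0.6, -0.2], [0.1, 0.5], [0.3, -0.1], [0.1, 0.4], [-0.2, -0.4], [-0.8, -0.2], [0.7, 0.4], [0.3, 0.4], [-0.0, -0.2], [0.0, 0.4], [0.1, 0.6], [-0.2, -1.0], [0.1, -1.2]]
```

drive_tool --pt "0 0 4.8 0 0 0 1" --pt "0 0 4.8 0 0 0 1" --pt "0 0 0 -0.0085 -0.036 0.008 1" --pt "0 0 0 -0.0085 -0.036 0.008 1" --pt "0 0 0 -0.0085 -0.036 0.008 1" --pt "0 0 0 -0.0085 -0.036 0.008 1" --pt "0 0 0 -0.0085 -0.036 0.008 1" --pt "0 0 0 -0.0085 -0.036 0.008 1"

```text
time: 4.05
tool_pos: [0.4487, -0.1007, 0.2025]
tcp_rot: [0.439, 3.11, 0.001]
wrist_force: [0.2, -0.9, 0.2]
width: 1.0
grip_force: 0.0
```

drive_tool --pt "0 0 0 -0.0085 -0.034 0.02 1" --pt "0 0 0 -0.0085 -0.034 0.03 1" --pt "0 0 0 0 0 0 0.6" --pt "0 0 0 0 0 0 0.6"

```text
time: 4.38
tool_pos: [0.4448, -0.1669, 0.1536]
tcp_rot: [-0.446, -3.106, -0.003]
wrist_force: [-0.0, 1.0, 0.8]
width: 0.746
grip_force: 0.0
```

```bash
python3 look.py w3 cell
```

```text
cell 0.95 [310.0, 106.0, 387.0, 173.0] 3048 c 348.3 136.0
cell 0.83 [239.0, 164.0, 271.0, 201.0] 1245 c 254.2 181.8
4.4833 [ 0.4466 -0.1663  0.1559] [4.4240e-01 3.1101e+00 1.0000e-03] [-4.090e-01 -5.300e-02  2.098e+00  1.000e-03  1.097e+00 -1.698e+00] [ 0.49 -0.01  0.53]
```

View pics/w3.png

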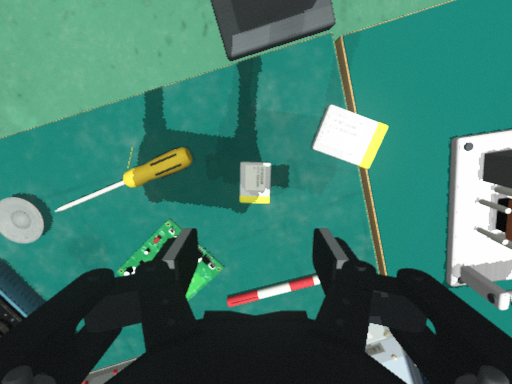

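The small cell shows at (239–271, 164–204), yellow end away from the robot, nearly aligned with the tool.

Run:
```python
from h import *
p=pickle.load(open('w3.pkl','rb'));b=pickle.load(open('w2.pkl','rb'))
hsv=cv2.cvtColor(p['color'],cv2.COLOR_RGB2HSV);x0,y0,x1,y1=232,155,280,212
sub=p['color'][y0:y1,x0:x1].astype(int)
M=((sub[...,0]>110)).astype(np.uint8)
n,l,st,ce=cv2.connectedComponentsWithStats(M);k=1+st[1:,4].argmax()
r=cv2.minAreaRect(cv2.findNonZero((l==k).astype(np.uint8)));print(r)
r2=cv2.minAreaRect(cv2.findNonZero(p['m']['cell'][1]['mask'].astype(np.uint8)))
for R_ in [((r[0][0]+x0,r[0][1]+y0),(r[1][0]+1,r[1][1]+1),r[2]),(r2[0],(r2[1][0]+1,r2[1][1]+1),r2[2])]:
    c=np.array([onz(p,*q,.008) for q in cv2.boxPoints(R_)]);m=c.mean(0);print(m,np.linalg.norm(np.diff(c,axis=0),axis=1))
    e=[c[i+1]-c[i] for i in range(3)];e=max(e,key=np.linalg.norm);print('long ang',np.arctan2(e[1],e[0]))
t=tri([(b,60.5,178),(p,254.5,182)]);print('tri',t)
s=status.read_state();T=R.from_rotvec(s['tcp_rot']).as_matrix();print(s['tool_pos'],'tcp px',proj(p,[s['tool_pos']]),'d tool',T.T@(m-s['tool_pos']), 'tool x ang',np.arctan2(T[1,0],T[0,0]))
```

```text
((22.656421661376953, 27.338071823120117), (30.470861434936523, 41.4658088684082), 1.7357046604156494)
[ 0.44643554 -0.16709526  0.008     ] [0.04808011 0.03404839 0.04812925]
long ang -0.30013373838215107
[ 0.4459884  -0.16713695  0.008     ] [0.03463327 0.04641309 0.03607165]
long ang -0.2704703147742594
tri [ 0.44626972 -0.16718353  0.0057604 ]
[ 0.4466224  -0.16631506  0.15592924] tcp px [[255.80927467 240.55828254]] d tool [ 0.0003876  -0.00106061  0.14792857] tool x ang 2.859026137884202
```

drive_tool --pt "0 0 0 0 -0.001 0.02 0.6" --pt "0 0 0 0 0 0.03 0.6" --pt "0 0 0 0 0 0.03 0.6" --pt "0 0 0 0 0 0.03 0.6" --pt "0 0 0 0 0 0.02 0.6" --pt "0 0 0 0 0 0.008 0.6" --pt "0 0 0 0 0 0 0.6" --pt "0 0 0 0 0 0 0.6"

```text
time: 5.15
tool_pos: [0.447, -0.168, 0.0188]
tcp_rot: [0.442, 3.109, -0.0]
wrist_force: [0.5, -0.2, -0.7]
width: 0.599
grip_force: 0.0
```

Run:
```python
from h import *
for i in range(5):
    s=status.read_state();print(s['time'],np.round(s['tool_pos'],4),np.round(s['wrist_force'],2),s['width']);cam('wrist')
```

```text
5.15 [ 0.447  -0.168   0.0188] [ 0.49 -0.23 -0.72] 0.5989570071839807
5.2 [ 0.4476 -0.1686  0.0195] [-0.13 -0.37 -0.12] 0.6011887907318526
5.25 [ 0.4478 -0.1689  0.0198] [-0.01 -0.12  0.17] 0.5985509497426936
5.3 [ 0.4477 -0.1691  0.0198] [0.15 0.06 0.34] 0.6011096485614633
5.35 [ 0.4474 -0.1692  0.0196] [ 0.37 -0.35  0.85] 0.5964905337602152
```

drive_tool --pt "0 0 0 0 0 0.01 0.6" --pt "0 0 0 0 0 0.006 0.6" --pt "0 0 0 0 0 0 0.6" --pt "0 0 0 0 0 0 0.6"

```text
time: 5.73
tool_pos: [0.4446, -0.1683, 0.0007]
tcp_rot: [-0.445, -3.108, -0.001]
wrist_force: [0.2, 0.0, 0.3]
width: 0.603
grip_force: 0.0
```

Run:
```python
from h import *
for i in range(3):
    s=status.read_state();print(s['time'],np.round(s['tool_pos'],4),np.round(s['wrist_force'],2),s['width']);p=cam('wrist')
save(p,'w4.png')
```

```text
5.7333 [ 0.4446 -0.1683  0.0007] [0.17 0.03 0.25] 0.6028042875418961
5.7833 [ 0.445  -0.1685  0.0011] [0.45 0.22 0.43] 0.5974939386408986
5.8333 [ 0.4453 -0.1686  0.0013] [ 0.26 -0.48  0.8 ] 0.6015305062965847
```

View pics/w4.png

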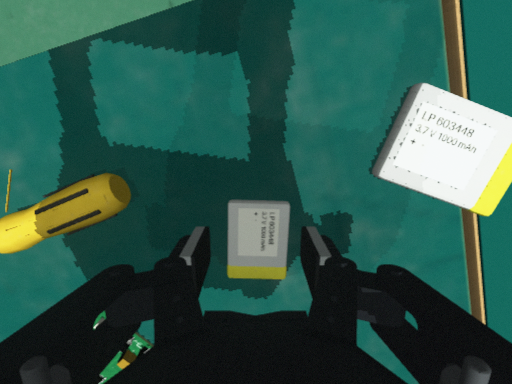

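The cell sits centred between the fingertips, about (259,239) against the TCP pixel (256,241). Closing.

drive_tool --pt "0 0 0 0 0 0 0.3" --pt "0 0 0 0 0 0 0.3" --pt "0 0 0 0 0 0 0.3" --pt "0 0 0 0 0 0 0.3" --pt "0 0 0 0 0 0 0.3" --pt "0 0 0 0 0 0 0.3" --force 30

```text
time: 6.38
tool_pos: [0.446, -0.1689, 0.002]
tcp_rot: [0.445, 3.109, -0.001]
wrist_force: [0.1, -0.2, 1.9]
width: 0.387
grip_force: 30.1
```

drive_tool --pt "0 0 0 0 0 -0.005 0.3" --pt "0 0 0 0 0 -0.015 0.3" --pt "0 0 0 0 0 -0.03 0.3" --pt "0 0 0 0 0 -0.03 0.3" --pt "0 0 0 0 0 -0.03 0.3" --pt "0 0 0 0 0 -0.015 0.3" --pt "0 0 0 0 0 0 0.3" --pt "0 0 0 0 0 0 0.3"

```text
time: 7.05
tool_pos: [0.4461, -0.1688, 0.1275]
tcp_rot: [0.445, 3.108, -0.001]
wrist_force: [0.7, 1.1, 0.2]
width: 0.382
grip_force: 29.9
```

```bash
python3 look.py w5 cell
```

```text
cell 0.92 [223.0, 198.0, 285.0, 277.0] 4729 c 254.5 237.0
cell 0.85 [320.0, 103.0, 405.0, 176.0] 3719 c 359.9 134.6
7.15 [ 0.4443 -0.168   0.1251] [-4.4460e-01 -3.1072e+00 -1.2000e-03] [-0.414 -0.02   2.128  0.     1.037 -1.701] [-0.18 -0.16 -0.83]
```

View pics/w5.png

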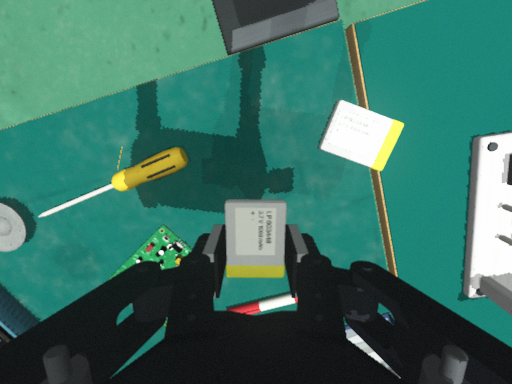

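The cell is held squarely at (223–285, 198–277). Next I'll move beside the jig for an unobstructed look at the nest.

drive_tool --pt "0 0 -4.3 0 0 -0.005 0.3" --pt "0 0 -4.3 0 0 -0.01 0.3" --pt "0 0 0 -0.011 0.028 -0.005 0.3" --pt "0 0 0 -0.011 0.028 -0.005 0.3" --pt "0 0 0 -0.011 0.028 -0.005 0.3" --pt "0 0 0 -0.011 0.028 -0.005 0.3" --pt "0 0 0 -0.011 0.028 0 0.3" --pt "0 0 0 -0.009 0.028 0 0.3"

```text
time: 7.82
tool_pos: [0.531, -0.0093, 0.1596]
tcp_rot: [-0.211, -3.131, 0.0]
wrist_force: [0.3, 0.6, -0.4]
width: 0.382
grip_force: 30.0
```

drive_tool --pt "0 0 0 0 0 0 0.3" --pt "0 0 0 0 0 0 0.3" --pt "0 0 0 0 0 0 0.3"

```text
time: 8.07
tool_pos: [0.53, -0.0108, 0.1596]
tcp_rot: [-0.209, -3.131, 0.001]
wrist_force: [-0.6, -0.5, -1.9]
width: 0.384
grip_force: 30.0
```

```bash
cat >> h.py <<'E'
def steady(n=6):
    "average pose over n frames, picture = last"
    P=[];r=[]
    for i in range(n):
        s=status.read_state();p=read_camera('wrist');P.append(s['tool_pos']);r.append(R.from_rotvec(s['tcp_rot']).as_matrix())
    T=np.eye(4);T[:3,:3]=R.from_matrix(np.array(r)).mean().as_matrix();T[:3,3]=np.mean(P,0)
    p['T']=T;p['W']=T@np.array(p['mount']);p['sd']=np.std(P,0);return p
E
python3 - <<'E'
from h import *
p=steady(8);save(p,'w6.png');pickle.dump(p,open('w6.pkl','wb'))
print(p['T'].round(4).tolist(),p['sd'])
for o in ['cell','cover','jig']:
    for m in masks_of(p,o)[:2]: print(o,m['score'],m['bbox'])
im=cv2.cvtColor(p['color'],4)[110:310,210:460];cv2.imwrite('pics/z6.png',cv2.resize(im,None,fx=3,fy=3,interpolation=2))
E
```

```text
[[-0.9909, 0.1346, -0.0017, 0.5307], [0.1346, 0.9909, -0.0001, -0.0114], [0.0017, -0.0004, -1.0, 0.1608], [0.0, 0.0, 0.0, 1.0]] [0.00044799 0.00028876 0.00070822]
cell 0.83 [225.5, 198.4, 285.8, 278.7]
cell 0.66 [157.5, 49.8, 235.6, 126.7]
cover 0.81 [333.5, 262.2, 393.8, 370.5]
```

View pics/z6.png

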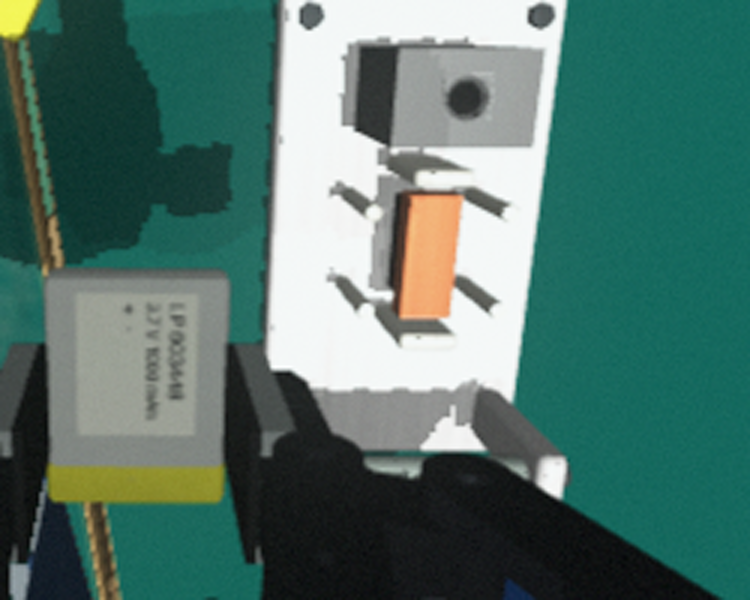

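The crop shows the boss hole at (467,97), the bar's top corners at (408,192), (463,194), (448,318) and (399,316), and the held cell at (47–228, 268–501).

Run:
```python
from h import *
from fit import W
from scipy.optimize import least_squares,brentq
p=pickle.load(open('w6.pkl','rb'))
F=np.array([(467,97,-.055,0,.056),(398,47,-.07,-.022,.056),(545,49,-.07,.022,.056),(532,146,-.04,.022,.056),(389,146,-.04,-.022,.056),(408,192,-.022,-.009,.04),(463,194,-.022,.009,.04),(448,318,.022,.009,.04),(399,316,.022,-.009,.04),(372,212,-.017,-.0225,.046),(510,212,-.017,.0225,.046),(495,310,.017,.0225,.046)])
uv=F[:,:2]/3+[210,110]-.3
for v0 in ([.55,.086,-.117],[.55,.086,-.117,0]):
    r=least_squares(lambda v:(proj(p,W(v,F[:,2:]))-uv).ravel(),v0,loss='soft_l1')
    print('jig',np.round(r.x,4),'rms',np.sqrt((r.fun**2).mean()));print(np.round(r.fun.reshape(-1,2),1).tolist())
T=p['T'];pt=lambda *a:proj(p,[(T@np.array([*a,1]))[:3]])[0]
rows=lambda y:y/3+110-.3; cols=lambda x:x/3+210-.3
for name,dx,z,row in [('far top',-.023,-.006,rows(501)),('near bottom',.023,.002,rows(268)),('near top',.023,-.006,rows(268))]:
    print(name,brentq(lambda tx:pt(tx+dx,0,z)[1]-row,-.03,.03))
for name,dy,z,c in [('L',-.0165,-.006,cols(48)),('R',.0165,-.006,cols(228))]:
    print(name,brentq(lambda ty:pt(0,ty+dy,z)[0]-c,-.03,.03))
```

```text
[ 0.5546  0.0872 -0.1329] rms 0.4938929465000803
[[-0.5, -0.0], [-0.0, 0.7], [0.4, -0.4], [0.0, 0.1], [-0.2, -0.4], [-0.8, -0.1], [0.6, 0.5], [0.2, 0.4], [0.1, -0.2], [0.1, 0.4], [0.1, 0.6], [-0.2, -1.1], [0.2, -1.3]]
[ 0.5541  0.0874 -0.1328  0.0015] rms 0.47549463088415955
[[-0.6, -0.2], [0.1, 0.5], [0.3, -0.1], [0.1, 0.4], [-0.2, -0.4], [-0.8, -0.2], [0.7, 0.4], [0.3, 0.4], [-0.0, -0.2], [0.0, 0.4], [0.1, 0.6], [-0.2, -1.0], [0.1, -1.2]]
jig [ 0.5536  0.0866 -0.1418] rms 0.32719803785932033
[[-0.3, 0.0], [0.1, -0.4], [0.1, -0.8], [-0.1, 0.3], [0.1, -0.0], [0.3, 0.5], [-0.1, -0.1], [0.2, -0.0], [-0.7, 0.5], [0.1, -0.1], [-0.2, 0.2], [0.5, 0.1]]
jig [ 0.5539  0.0872 -0.1426 -0.0015] rms 0.28986913499135303
[[-0.3, 0.2], [0.2, -0.2], [-0.0, -0.5], [-0.2, 0.4], [0.2, 0.0], [0.4, 0.4], [-0.1, -0.1], [0.2, -0.3], [-0.7, 0.3], [0.2, -0.2], [-0.3, 0.1], [0.4, -0.1]]
far top 0.00027958652201666727
near bottom -0.0010737612544690813
near top 0.0013193498879683493
L 0.0006096798661745214
R 0.0010925475487011847
```

drive_tool --pt "0 0 0 -0.0032 0.0334 0 0.3" --pt "0 0 0 -0.0032 0.0334 0 0.3" --pt "0 0 0 -0.0032 0.0333 0 0.3" --pt "0 0 0 0 0 0.03 0.3" --pt "0 0 0 0 0 0.03 0.3" --pt "0 0 0 0 0 0.03 0.3" --pt "0 0 0 0 0 0.01 0.3" --pt "0 0 0 0 0 0 0.3"

```text
time: 9.28
tool_pos: [0.5512, 0.0869, 0.0582]
tcp_rot: [-0.21, -3.127, 0.002]
wrist_force: [-0.2, -0.5, -0.6]
width: 0.383
grip_force: 30.1
```

drive_tool --pt "0 0 0 0 0 0 0.3" --pt "0 0 0 0 0 0 0.3"

```text
time: 9.45
tool_pos: [0.5562, 0.0872, 0.0637]
tcp_rot: [0.211, 3.131, 0.001]
wrist_force: [1.3, 0.0, 0.5]
width: 0.385
grip_force: 30.1
```

Run:
```python
from h import *
p=steady(8);pickle.dump(p,open('w7.pkl','wb'));T=p['T'];print(T[:3,3],p['sd'],T[:3,0],status.read_state()['wrist_force'])
g=np.array([.5537,.0865,.05]);print('d tool',T[:3,:3].T@(g-T[:3,3]))
```

```text
[0.55591244 0.08720474 0.06353064] [5.13147634e-04 7.79001199e-06 5.06698072e-04] [-0.99097315  0.13402476 -0.00309654] [ 0.06064179 -0.19259356 -0.97276672]
d tool [ 0.00213991 -0.00100532  0.01352331]
```

Run:
```python
from h import *
for i in range(14):
    s=status.read_state();print(round(s['time'],2),np.round(s['tool_pos'],4),np.round(s['wrist_force'],2));p=read_camera('wrist')
p['W']=0;save(p,'w8.png')
im=cv2.cvtColor(p['color'],4)[150:350,150:400];cv2.imwrite('pics/z8.png',cv2.resize(im,None,fx=3,fy=3,interpolation=2))
```

```text
9.85 [0.5548 0.0872 0.0623] [ 0.06 -0.19 -0.97]
9.9 [0.5547 0.0872 0.0621] [-0.16 -0.15  0.17]
9.95 [0.5545 0.0872 0.0619] [-0.27  0.5   0.27]
10.0 [0.5544 0.0872 0.0618] [-0.81  1.15 -0.08]
10.05 [0.5544 0.0872 0.0617] [-0.76  0.17 -1.34]
10.1 [0.5543 0.0872 0.0616] [-0.2  -0.71  0.76]
10.15 [0.5544 0.0872 0.0616] [-0.23 -0.64 -0.96]
10.2 [0.5543 0.0872 0.0616] [-0.94 -0.47 -0.71]
10.25 [0.5544 0.0872 0.0616] [0.28 0.94 0.49]
10.3 [0.5544 0.0872 0.0616] [-0.22  0.06 -0.37]
10.35 [0.5544 0.0872 0.0616] [ 0.24 -0.28 -0.48]
10.4 [0.5544 0.0872 0.0616] [ 0.13  0.28 -0.54]
10.45 [0.5544 0.0872 0.0616] [-0.26  0.32  0.17]
10.5 [0.5544 0.0872 0.0616] [-0.2  -0.33 -0.15]
```

View pics/z8.png

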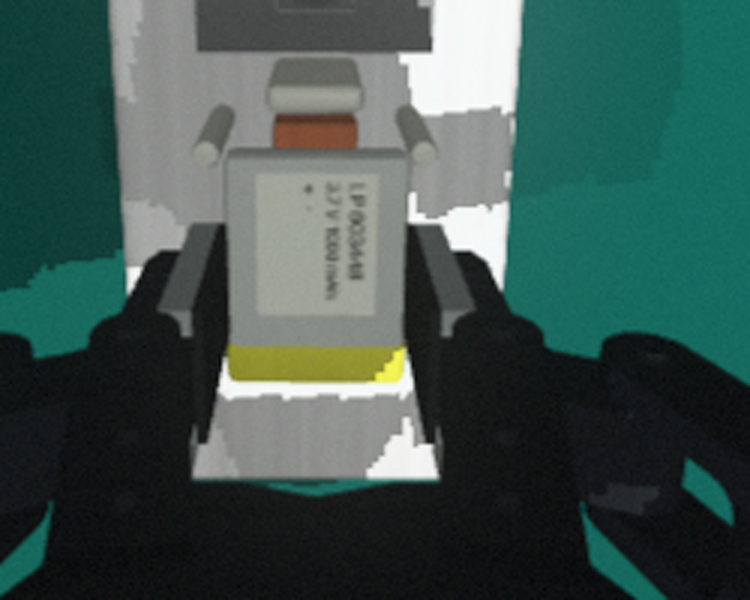

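The cell is centred in y between the pegs, whose tops are at crop (207,152) and (425,152). The arm takes about 1 s to settle, and the readings are clean after that.

Run:
```python
from h import *
p=cam('wrist');s=status.read_state();T=R.from_rotvec(s['tcp_rot']).as_matrix();t=s['tool_pos'];print(t)
f=lambda x,y:(x/3+150-.3,y/3+150-.3)
for n,q,z,jx in [('pegL',(207,153),.046,-.017),('pegR',(425,153),.046,-.017),('boss far L',(197,51),.056,-.04),('boss far R',(432,50),.056,-.04)]:
    d=T.T@(onz(p,*f(*q),z)-t);print(n,'tool',d.round(4),'nest tool x',d[0]+jx)
for z,q in [(-.006,380),(.002,149),(-.006,158)]:
    P=onz(p,*f(317,q),t[2]-z);print('cell row',q,z,(T.T@(P-t)).round(4))
```

```text
[0.55441993 0.08719511 0.0616632 ]
pegL tool [ 0.0168 -0.022   0.0157] nest tool x -0.00024117696228723173
pegR tool [0.0168 0.023  0.0157] nest tool x -0.000245924979126802
boss far L tool [ 0.0398 -0.0218  0.0057] nest tool x -0.0002472329317438071
boss far R tool [0.0399 0.0222 0.0057] nest tool x -6.897534989187826e-05
cell row 380 -0.006 [-0.0225  0.0007 -0.006 ]
cell row 149 0.002 [0.0217 0.0007 0.002 ]
cell row 158 -0.006 [ 0.0225  0.0007 -0.006 ]
```

drive_tool --pt "0 0 0 0 0 0.008 0.3" --pt "0 0 0 0 0 0.006 0.3" --pt "0 0 0 0 0 0.004 0.3" --pt "0 0 0 0 0 0.001 0.3" --pt "0 0 0 0 0 0 0.3" --pt "0 0 0 0 0 0 0.3" --pt "0 0 0 0 0 0 0.3" --pt "0 0 0 0 0 0 0.3"

```text
time: 11.27
tool_pos: [0.5543, 0.0872, 0.0424]
tcp_rot: [-0.211, -3.134, 0.0]
wrist_force: [-0.9, -0.4, -0.2]
width: 0.385
grip_force: 30.1
```

drive_tool --pt "0 0 0 0 0 0 0.3" --pt "0 0 0 0 0 0 0.3"

```text
time: 11.43
tool_pos: [0.5544, 0.0872, 0.0426]
tcp_rot: [-0.211, -3.134, 0.0]
wrist_force: [-0.3, 0.1, -0.1]
width: 0.382
grip_force: 30.1
```

drive_tool --pt "0 0 0 0 0 0.001 0.3" --pt "0 0 0 0 0 0 0.3" --pt "0 0 0 0 0 0 0.45" --pt "0 0 0 0 0 0 0.5" --pt "0 0 0 0 0 0 0.55" --pt "0 0 0 0 0 0 0.55" --pt "0 0 0 0 0 0 0.55" --pt "0 0 0 0 0 0 0.55"

```text
time: 12.1
tool_pos: [0.5544, 0.0872, 0.0416]
tcp_rot: [-0.211, -3.134, 0.0]
wrist_force: [-0.2, 0.4, -0.2]
width: 0.551
grip_force: 0.0
```

drive_tool --pt "0 0 0 0 0 -0.01 0.55" --pt "0 0 0 0 0 -0.02 0.55" --pt "0 0 0 0 0 -0.03 0.55" --pt "0 0 0 0 0 -0.03 0.55" --pt "0 0 0 -0.02 -0.03 -0.03 0.55" --pt "0 0 0 -0.02 -0.035 -0.03 0.55" --pt "0 0 0 0 -0.035 -0.03 0.3" --pt "0 0 0 0 0 0 0"

```text
time: 12.77
tool_pos: [0.5809, -0.0087, 0.2184]
tcp_rot: [0.215, 3.122, -0.004]
wrist_force: [0.8, 0.1, 0.3]
width: 0.277
grip_force: 0.0
```

drive_tool --pt "0 0 0 0 0 0 0" --pt "0 0 0 0 0 0 0" --pt "0 0 0 0 0 0 0" --pt "0 0 0 0 0 0 0" --pt "0 0 0 0 0 0 0" --pt "0 0 0 0 0 0 0"

```text
time: 13.27
tool_pos: [0.5761, -0.003, 0.2091]
tcp_rot: [-0.208, -3.133, -0.0]
wrist_force: [-0.1, -0.1, 0.5]
width: -0.002
grip_force: 0.0
```

```bash
python3 look.py w9 cell cover marker
python3 - <<'E'
from h import *
im=cv2.imread('pics/w9.png')[60:330,220:500];cv2.imwrite('pics/z9.png',cv2.resize(im,None,fx=2.2,fy=2.2,interpolation=2))
E
```

```text
cell 0.95 [158.0, 21.0, 224.0, 93.0] 2721 c 191.3 52.1
cell 0.56 [315.0, 128.0, 347.0, 169.0] 1243 c 330.7 148.8
13.4667 [ 0.5767 -0.0036  0.21  ] [-2.0970e-01 -3.1341e+00  1.0000e-04] [-0.049  0.094  1.842 -0.     1.206 -1.487] [-0.31 -0.1   0.42]
```

View pics/z9.png

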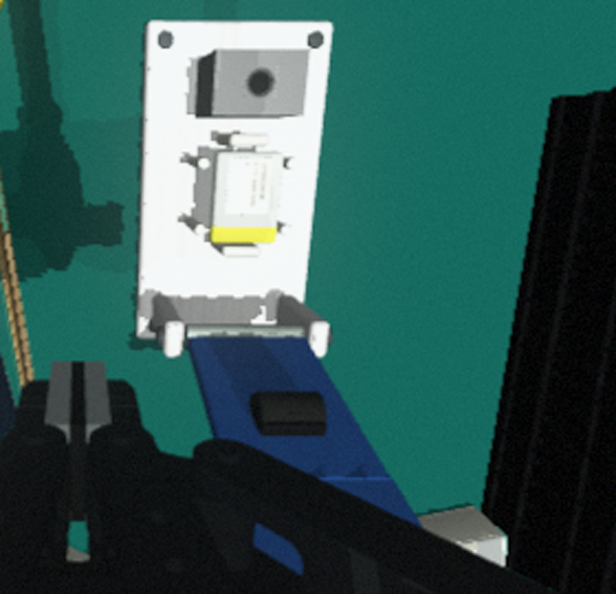

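The cell lies between the stops, yellow end toward the hinge. The cover is still up. Next I'll estimate its angle.

Run:
```python
from h import *
from scipy.optimize import least_squares
t=pickle.load(open('top0.pkl','rb'));s=pickle.load(open('scene0.pkl','rb'))
yaw=-.138;X=np.array([np.cos(yaw),np.sin(yaw),0]);Y=np.array([-X[1],X[0],0]);Z=np.array([0,0,1.])
H=np.array([.5540,.0868,.06])+.07*X;print('H',H)
def C(th,r,y,n): return H+r*(-np.cos(th)*X+np.sin(th)*Z)+y*Y+n*(np.sin(th)*X+np.cos(th)*Z)
for th in (1.6,1.7,1.8,1.9):
    print(th,'top',((proj(t,[C(th,.148,.03,-.004),C(th,.148,-.03,-.004),C(th,.148,.03,.004),C(th,.148,-.03,.004)])-[90,110])*2.5).round(0).tolist(),'scene',((proj(s,[C(th,.148,.03,-.004),C(th,.148,-.03,-.004),C(th,.148,-.03,.004)])-[140,130])*3).round(0).tolist(),C(th,.148,0,.004).round(3))
f=lambda cu,cv:(90+cu/2.5,110+cv/2.5)
print('cabinet corner',onz(t,*f(475,100),.2),onz(t,*f(475,0),.2),'white',onz(t,*f(390,10),.08),'rack',onz(t,*f(250,60),.08),onz(t,*f(225,200),.08))
```

```text
H [0.62333452 0.07717063 0.06      ]
1.6 top [[339.0, 86.0], [390.0, 94.0], [340.0, 79.0], [391.0, 88.0]] scene [[371.0, 37.0], [402.0, 53.0], [408.0, 52.0]] [0.632 0.076 0.208]
1.7 top [[342.0, 74.0], [392.0, 82.0], [343.0, 68.0], [393.0, 76.0]] scene [[382.0, 35.0], [413.0, 51.0], [419.0, 51.0]] [0.646 0.074 0.206]
1.8 top [[344.0, 63.0], [394.0, 71.0], [345.0, 57.0], [395.0, 65.0]] scene [[393.0, 35.0], [424.0, 51.0], [430.0, 51.0]] [0.66  0.072 0.203]
1.9 top [[346.0, 52.0], [396.0, 61.0], [348.0, 47.0], [398.0, 55.0]] scene [[403.0, 36.0], [434.0, 52.0], [440.0, 52.0]] [0.674 0.07  0.199]
cabinet corner [ 0.61803391 -0.05208361  0.2       ] [ 0.74162514 -0.04979564  0.2       ] white [0.77114037 0.0549765  0.08      ] rack [0.69681598 0.23422988 0.08      ] [0.51141358 0.25476841 0.08      ]
```

drive_tool --pt "0 0 0 0 0 -0.038 0" --pt "0 0 0 -0.0256 0.0217 0 0" --pt "0 0 0 -0.0256 0.0217 0 0" --pt "0 0 0 -0.0256 0.0217 0 0" --pt "0 0 0 -0.0256 0.0217 0 0" --pt "0 0 0 0 0 0 0" --pt "0 0 0 0 0 0 0" --pt "0 0 0 0 0 0 0"

```text
time: 14.13
tool_pos: [0.6893, 0.0683, 0.2476]
tcp_rot: [-0.21, -3.133, 0.001]
wrist_force: [0.7, 0.1, 0.1]
width: -0.0
grip_force: 0.0
```

drive_tool --pt "0 0 0 0 0 0 0" --pt "0 0 0 0 0 0 0" --pt "0 0 0 0 0 0 0" --pt "0 0 0 0 0 0 0"

```text
time: 14.47
tool_pos: [0.6894, 0.0678, 0.2489]
tcp_rot: [0.212, 3.134, 0.0]
wrist_force: [-0.4, 0.2, -0.2]
width: 0.002
grip_force: 0.0
```

Run:
```python
from h import *
s=status.read_state();print(s['time'],s['tool_pos'],s['wrist_force'],s['q'])
a=cam('scene')['color'][110:230,200:330];b=cam('top')['color'][100:220,180:310]
cv2.imwrite('pics/c10.png',cv2.cvtColor(np.hstack([cv2.resize(x,(390,360),interpolation=2) for x in (a,b)]),4))
```

```text
14.4667 [0.68944324 0.06783634 0.24892428] [-0.35109098  0.17447736 -0.24386345] [ 6.21534938e-02  2.87342845e-01  1.54212234e+00 -5.46619626e-05
  1.31150336e+00 -1.37380428e+00]
```

View pics/c10.png

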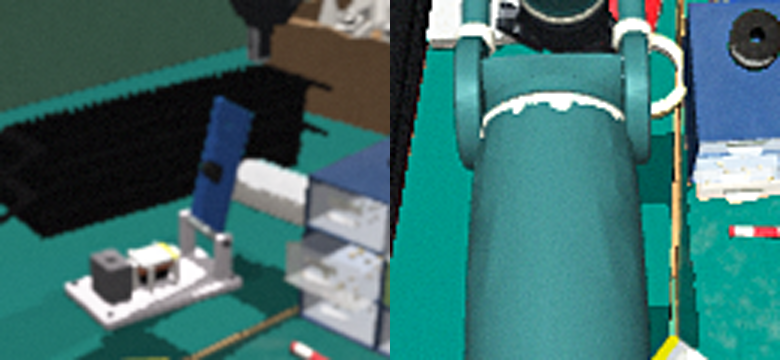

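That was my 11th picture, one over the limit of 10, so I'll view no more and work from numbers and masks. It shows the cover leaning back at scene crop (220,160), with the gripper tip clear behind and above it at (258,50).

drive_tool --pt "0 0 0 0 0 0.026 0" --pt "0 0 0 0 0 0.026 0" --pt "0 0 0 0 0 0.025 0" --pt "0 0 0 0 0 0 0" --pt "0 0 0 0 0 0 0" --pt "0 0 0 0 0 0 0" --pt "0 0 0 0 0 0 0" --pt "0 0 0 0 0 0 0"

```text
time: 15.23
tool_pos: [0.6914, 0.0685, 0.1741]
tcp_rot: [0.21, 3.13, 0.001]
wrist_force: [-0.1, -0.2, -0.1]
width: 0.001
grip_force: 0.0
```

drive_tool --pt "0 0 0 0.02 0 0 0" --pt "0 0 0 0.02 0 0 0" --pt "0 0 0 0.012 0 -0.003 0" --pt "0 0 0 0.015 0 0 0" --pt "0 0 0 0.016 0 0.003 0" --pt "0 0 0 0.013 0 0.005 0" --pt "0 0 0 0.013 0 0.005 0" --pt "0 0 0 0 0 0 0"

```text
time: 15.9
tool_pos: [0.5799, 0.0833, 0.1617]
tcp_rot: [-0.21, -3.134, -0.0]
wrist_force: [-1.2, 0.8, -1.3]
width: 0.001
grip_force: 0.0
```

```bash
cat > cov.py <<'E'
from h import *
s=status.read_state();print(s['time'],np.round(s['tool_pos'],4),np.round(s['wrist_force'],2))
p=cam('scene');save(p,'cov.png')
yaw=-.138;X=np.array([np.cos(yaw),np.sin(yaw),0]);Y=np.array([-X[1],X[0],0]);Z=np.array([0,0,1.])
H=np.array([.5540,.0868,.06])+.07*X
def C(th,r,y,n): return H+r*(-np.cos(th)*X+np.sin(th)*Z)+y*Y+n*(np.sin(th)*X+np.cos(th)*Z)
c=p['color'].astype(int);B=((c[...,2]>1.6*c[...,0])&(c[...,2]>1.25*c[...,1])&(c[...,2]>50)).astype(np.uint8)
B[:,296:]=0;best=[]
B[:130]=0;B[225:]=0;B[:,:205]=0
for th in np.arange(0,1.95,.02):
    M=np.zeros_like(B);h=np.array([C(th,r,y,n) for r in (.012,.148) for y in(-.03,.03) for n in(-.004,.004)])
    cv2.fillConvexPoly(M,cv2.convexHull(proj(p,h).round().astype(np.int32)),1)
    best.append(((B&M).sum()/((B|M).sum()),th))
print('theta',sorted(best)[-3:],B.sum())
E
python3 cov.py
```

```text
15.9 [0.5799 0.0833 0.1617] [-1.22  0.79 -1.3 ]
theta [(np.float64(0.693939393939394), np.float64(1.08)), (np.float64(0.744408945686901), np.float64(1.04)), (np.float64(0.7554179566563467), np.float64(1.06))] 248
```

drive_tool --pt "0 0 0 0.0235 0 0.0165 0" --pt "0 0 0 0.0155 0 0.017 0" --pt "0 0 0 0.0115 0 0.02 0" --pt "0 0 0 0.006 0 0.016 0" --pt "0 0 0 0.002 0 0.009 0" --pt "0 0 0 0 0 0.005 0" --pt "0 0 0 0 0 0.002 0" --pt "0 0 0 0 0 0 0"

```text
time: 16.62
tool_pos: [0.5252, 0.0907, 0.0763]
tcp_rot: [0.211, 3.133, 0.0]
wrist_force: [0.1, 0.0, 0.9]
width: 0.0
grip_force: 0.0
```

drive_tool --pt "0 0 0 0 0 0.001 0" --pt "0 0 0 0 0 0.001 0" --pt "0 0 0 0 0 0.001 0" --pt "0 0 0 0 0 0.001 0" --pt "0 0 0 0 0 0 0" --pt "0 0 0 0 0 0 0" --pt "0 0 0 0 0 0 0" --pt "0 0 0 0 0 0 0"

```text
time: 17.28
tool_pos: [0.5239, 0.0908, 0.0719]
tcp_rot: [0.211, 3.134, 0.0]
wrist_force: [0.7, 0.5, 0.4]
width: 0.004
grip_force: 0.2
```

```bash
python3 cov.py
```

```text
17.2833 [0.5239 0.0908 0.0719] [0.73 0.53 0.42]
theta [(np.float64(0.7644539614561028), np.float64(0.08)), (np.float64(0.7707423580786026), np.float64(0.04)), (np.float64(0.782608695652174), np.float64(0.1))] 358
```

drive_tool --pt "0 0 0 0 0 0.001 0" --pt "0 0 0 0 0 0.001 0" --pt "0 0 0 0 0 0.0005 0" --pt "0 0 0 0 0 0 0" --pt "0 0 0 0 0 0 0" --pt "0 0 0 0 0 0 0" --pt "0 0 0 0 0 0 0" --pt "0 0 0 0 0 0 0"

```text
time: 18.0
tool_pos: [0.5238, 0.0908, 0.0699]
tcp_rot: [-0.211, -3.134, -0.0]
wrist_force: [-1.9, -0.1, 5.2]
width: 0.003
grip_force: 2.7
```

drive_tool --pt "0 0 0 0 0 -0.01 0" --pt "0 0 0 0 0 -0.03 0" --pt "0 0 0 0 0 -0.03 0.3" --pt "0 0 0 0 0 -0.03 0.6" --pt "0 0 0 0.016 0.026 -0.02 0.6" --pt "0 0 0 0.0185 0.03 0 0.6" --pt "0 0 0 0.0185 0.03 0 0.6" --pt "0 0 0 0.0185 0.03 0 0.6"

```text
time: 18.67
tool_pos: [0.4683, 0.2164, 0.1908]
tcp_rot: [0.212, 3.133, 0.002]
wrist_force: [0.8, -0.4, -0.1]
width: 0.598
grip_force: 0.0
```

drive_tool --pt "0 0 0 0.0185 0.03 0 0.6" --pt "0 0 0 0.0185 0.03 0.01 0.6" --pt "0 0 0 0.0185 0.03 0.02 0.6" --pt "0 0 0 0.018 0.028 0.02 0.6" --pt "0 0 0 0 0 0 0.6" --pt "0 0 0 0 0 0 0.6" --pt "0 0 0 0 0 0 0.6" --pt "0 0 0 0 0 0 0.6"

```text
time: 19.33
tool_pos: [0.4125, 0.3416, 0.1404]
tcp_rot: [0.212, 3.133, 0.001]
wrist_force: [0.7, 0.5, 0.3]
width: 0.599
grip_force: 0.0
```

drive_tool --pt "0 0 0 0 0 0 0.6" --pt "0 0 0 0 0 0 0.6" --pt "0 0 0 0 0 0 0.6" --pt "0 0 0 0 0 0 0.6" --pt "0 0 0 0 0 0 0.6" --pt "0 0 0 0 0 0 0.6"

```text
time: 19.83
tool_pos: [0.4116, 0.3419, 0.1394]
tcp_rot: [0.211, 3.134, 0.0]
wrist_force: [0.0, 0.7, -0.3]
width: 0.6
grip_force: 0.0
```

```bash
python3 cov.py; python3 look.py w11 pin stand
python3 - <<'E'
from h import *
from scipy.optimize import least_squares
p=pickle.load(open('w11.pkl','rb'));c=p['color'].astype(int);red=(c[...,0]>100)&(c[...,0]>2.2*c[...,1])
x0,y0,x1,y1=[int(v) for v in p['m']['pin'][0]['bbox']];M=np.zeros_like(red);M[y0-8:y1+8,x0-8:x1+8]=1;red&=M
ys,xs=np.nonzero(red);print('red',len(xs),xs.min(),xs.max(),ys.min(),ys.max(),xs.mean(),ys.mean())
# silhouette fit: cylinder 14mm z .048-.076 (pin x,y)
def sil(v):
    m=np.zeros(red.shape,np.uint8);a=np.linspace(0,2*np.pi,24)
    q=np.vstack([np.c_[v[0]+.007*np.cos(a),v[1]+.007*np.sin(a),0*a+z] for z in(.048,.076)])
    h=cv2.convexHull(proj(p,q).astype(np.float32));cv2.fillConvexPoly(m,(h*16).astype(np.int32),1,shift=4);return m
s=status.read_state();t=s['tool_pos'];best=max((((red&(sil((x,y))>0)).sum()/(red|(sil((x,y))>0)).sum()),x,y) for x in np.arange(.395,.425,.0005) for y in np.arange(.332,.362,.0005))
print(best);T=R.from_rotvec(s['tcp_rot']).as_matrix();print('tool d',T.T@(np.array([best[1],best[2],.052])-t))
E
```

```text
19.8333 [0.4116 0.3419 0.1394] [ 0.04  0.73 -0.29]
theta [(np.float64(0.8355855855855856), np.float64(0.1)), (np.float64(0.8382978723404255), np.float64(0.06)), (np.float64(0.8453159041394336), np.float64(0.04))] 394
pin 0.79 [248.0, 180.0, 270.0, 208.0] 519 c 258.9 192.6
pin 0.75 [2.0, 257.0, 114.0, 384.0] 5043 c 43.4 290.5
stand 0.94 [223.0, 149.0, 294.0, 224.0] 2558 c 257.3 185.2
20.0333 [0.4114 0.3421 0.1393] [-2.1040e-01 -3.1345e+00  1.0000e-04] [ 0.647  0.078  1.998 -0.     1.066 -0.79 ] [-0.65  0.75 -0.36]
red 311 251 268 185 207 259.6109324758842 196.79099678456592
(np.float64(0.8162729658792651), np.float64(0.41050000000000003), np.float64(0.34650000000000003))
tool d [0.00151621 0.00424358 0.0872727 ]
```

drive_tool --pt "0 0 0 0.0015 0.0037 0 0.45" --pt "0 0 0 0 0 0.01 0.45" --pt "0 0 0 0 0 0.02 0.45" --pt "0 0 0 0 0 0.02 0.45" --pt "0 0 0 0 0 0.02 0.45" --pt "0 0 0 0 0 0.01 0.45" --pt "0 0 0 0 0 0.005 0.45" --pt "0 0 0 0 0 0 0.45"

```text
time: 20.7
tool_pos: [0.4095, 0.3453, 0.0527]
tcp_rot: [-0.21, -3.132, 0.003]
wrist_force: [0.5, -0.2, 0.1]
width: 0.454
grip_force: 0.0
```

drive_tool --pt "0 0 0 0 0 0 0.45" --pt "0 0 0 0 0 0 0.45" --pt "0 0 0 0 0 0 0.45" --pt "0 0 0 0 0 0 0.45" --pt "0 0 0 0 0 0 0.45" --pt "0 0 0 0 0 0 0.45" --pt "0 0 0 0 0 0 0.45"

```text
time: 21.28
tool_pos: [0.4106, 0.3461, 0.0546]
tcp_rot: [0.211, 3.134, 0.001]
wrist_force: [-0.1, -0.1, -0.7]
width: 0.447
grip_force: 0.0
```

drive_tool --pt "0 0 0 0 0 0.0025 0.45" --pt "0 0 0 0 0 0 0.45" --pt "0 0 0 0 0 0 0" --pt "0 0 0 0 0 0 0" --pt "0 0 0 0 0 0 0" --pt "0 0 0 0 0 0 0" --pt "0 0 0 0 0 0 0" --pt "0 0 0 0 0 0 0" --force 70

```text
time: 21.95
tool_pos: [0.4106, 0.346, 0.0519]
tcp_rot: [0.21, 3.134, 0.0]
wrist_force: [-0.4, 0.0, 0.7]
width: 0.137
grip_force: 68.2
```

drive_tool --pt "0 0 0 0 0 -0.01 0" --pt "0 0 0 0 0 -0.02 0" --pt "0 0 0 0 0 -0.03 0" --pt "0 0 0 0 0 -0.03 0" --pt "0 0 0 0 0 -0.02 0" --pt "0 0 0 0 0 0 0" --pt "0 0 0 0 0 0 0" --pt "0 0 0 0 0 0 0"

```text
time: 22.62
tool_pos: [0.41, 0.3455, 0.1614]
tcp_rot: [-0.211, -3.134, 0.001]
wrist_force: [0.3, -0.0, -0.5]
width: 0.133
grip_force: 68.8
```

drive_tool --pt "0 0 0 -0.02 -0.026 0 0" --pt "0 0 0 -0.026 -0.03 0 0" --pt "0 0 0 -0.026 -0.03 0 0" --pt "0 0 0 -0.026 -0.03 0 0" --pt "0 0 0 -0.025 -0.03 0 0" --pt "0 0 0 0 0 0 0" --pt "0 0 0 0 0 0 0" --pt "0 0 0 0 0 0 0"

```text
time: 23.28
tool_pos: [0.5115, 0.1844, 0.16]
tcp_rot: [-0.212, -3.131, 0.001]
wrist_force: [0.5, 0.4, 0.8]
width: 0.136
grip_force: 68.8
```

drive_tool --pt "0 0 0 0 0 0 0" --pt "0 0 0 0 0 0 0" --pt "0 0 0 0 0 0 0" --pt "0 0 0 0 0 0 0" --pt "0 0 0 0 0 0 0" --pt "0 0 0 0 0 0 0" --pt "0 0 0 0 0 0 0" --pt "0 0 0 0 0 0 0"

```text
time: 23.95
tool_pos: [0.5129, 0.1849, 0.1619]
tcp_rot: [0.21, 3.134, 0.0]
wrist_force: [0.5, -0.2, -1.4]
width: 0.136
grip_force: 68.8
```

```bash
python3 look.py w12 pin cover jig
python3 - <<'E'
from h import *
p=pickle.load(open('w12.pkl','rb'));c=p['color'].astype(int)
s=status.read_state();t=s['tool_pos'];T=R.from_rotvec(s['tcp_rot']).as_matrix()
B=((c[...,2]>1.5*c[...,0])&(c[...,2]>1.2*c[...,1])&(c[...,2]>50)).astype(np.uint8)
n,l,st,ce=cv2.connectedComponentsWithStats(B);
for k in st[1:,4].argsort()[::-1][:3]+1: print('blue',st[k],ce[k].round(1))
g=proj(p,[[.5002,.0952,.07],[.5002,.0952,.056]]);print('bore predicted px',g.round(1))
u,v=g[0].round().astype(int);sub=c[v-14:v+15,u-14:u+15]
print('\n'.join(' '.join('#' if B[v-14+i,u-14+j] else str(min(9,sub[i,j].sum()//77)) for j in range(29)) for i in range(29)))
red=(c[...,0]>90)&(c[...,0]>2.2*c[...,1]);ys,xs=np.nonzero(red);print('red',len(xs))
P=lambda x,y,z:proj(p,[t+T@np.array([x,y,z])])[0].round(1)
print('pin predicted tip',P(0,0,.048),'flange c',P(0,0,.006),'head top',P(0,0,-.024))
tp=P(0,0,.048).astype(int);
for m in p['m']['pin'][:1]:
    M=m['mask'];print('\n'.join(f"{r} "+' '.join(map(str,np.nonzero(M[r])[0][[0,-1]])) for r in range(384) if M[r].any() and r%2==0))
E
```

```text
pin 0.8 [241.0, 203.0, 272.0, 269.0] 1243 c 254.4 237.2
cover 0.65 [112.0, 169.0, 194.0, 309.0] 6641 c 156.0 217.0
jig 0.98 [114.0, 142.0, 221.0, 311.0] 11070 c 169.8 206.0
24.15 [0.5129 0.1848 0.1619] [0.2107 3.1345 0.    ] [ 0.3    0.074  1.957 -0.     1.11  -1.136] [-0.56 -0.38 -0.39]
blue [ 117  168   77  129 4677] [157.1 214.1]
blue [ 33 297  52  16 184] [ 66.1 303. ]
blue [153 298   9   4  19] [157.7 299.8]
bore predicted px [[155.  193.2]
 [160.2 189.3]]
# # # # # # # # # # # # # # # # # # # # # # # # # # # # #
# # # # # # # # # # # # # # # # # # # # # # # # # # # # #
# # # # # # # # # # # # # # # # # # # # # # # # # # # # #
# # # # # # # # # # # # # # # # # # # # # # # # # # # # #
# # # # # # # # # # # # # # # # # # # # # # # # # # # # #
# # # # # # # # # # # # # # # # # # # # # # # # # # # # #
# # # # # # # # # # # # # # # # # # # # # # # # # # # # #
# # # # # # # # # # # # # # # # # # # # # # # # # # # # #
# # # # # # # # # # # # # # # # # # # # # # # # # # # # #
# # # # # # # # # # # # # # # # # # # # # # # # # # # # #
# # # # # # # # # # 5 5 5 4 4 # # # # # # # # # # # # 
[... 805 characters left out ...]
 # # # # #
# # # # # # # # # # # # # # # # # # # # # # # # # # # # #
# # # # # # # # # # # # # # # # # # # # # # # # # # # # #
# # # # # # # # # # # # # # # # # # # # # # # # # # # # #
# # # # # # # # # # # # # # # # # # # # # # # # # # # # #
red 944
pin predicted tip [254.2 209.5] flange c [254.  232.1] head top [253.7 256.8]
206 252 259
208 251 260
210 251 260
212 250 260
214 249 261
216 245 264
218 243 267
220 241 269
222 240 270
224 242 266
226 244 264
228 245 264
230 245 264
232 245 264
234 244 264
236 244 265
238 244 264
240 244 264
242 244 265
244 243 265
246 243 265
248 243 265
250 243 265
252 243 265
254 243 266
256 243 266
258 243 266
260 243 265
262 245 264
264 247 262
266 251 257
```

drive_tool --pt "0 0 0 -0.0218 -0.0302 0.003 0" --pt "0 0 0 -0.0218 -0.0302 0.003 0" --pt "0 0 0 -0.0218 -0.0303 0.003 0" --pt "0 0 0 0 0 0 0" --pt "0 0 0 0 0 0 0" --pt "0 0 0 0 0 0 0" --pt "0 0 0 0 0 0 0" --pt "0 0 0 0 0 0 0"

```text
time: 24.82
tool_pos: [0.565, 0.0872, 0.1529]
tcp_rot: [-0.209, -3.134, -0.0]
wrist_force: [-0.3, -0.3, -0.4]
width: 0.137
grip_force: 68.8
```

drive_tool --pt "0 0 0 0 0 0 0" --pt "0 0 0 0 0 0 0" --pt "0 0 0 0 0 0 0" --pt "0 0 0 0 0 0 0" --pt "0 0 0 0 0 0 0" --pt "0 0 0 0 0 0 0" --pt "0 0 0 0 0 0 0" --pt "0 0 0 0 0 0 0"

```text
time: 25.48
tool_pos: [0.5656, 0.0861, 0.1528]
tcp_rot: [0.211, 3.135, -0.0]
wrist_force: [0.3, -0.9, -1.0]
width: 0.137
grip_force: 68.8
```

```bash
python3 look.py w13 pin cover
cat > hole.py <<'E'
from h import *
from scipy.optimize import minimize
p=pickle.load(open('w13.pkl','rb'));c=p['color'].astype(int)
s=status.read_state();t=s['tool_pos'];T=R.from_rotvec(s['tcp_rot']).as_matrix()
B=((c[...,2]>1.5*c[...,0])&(c[...,2]>1.2*c[...,1])&(c[...,2]>50)).astype(np.uint8)
g=proj(p,[[.5002,.0952,.07],[.5002,.0952,.056]]);print('pred px',g.round(1))
u,v=g[0].round().astype(int);w=13;sub=c[v-w:v+w+1,u-w:u+w+1].sum(2)
print(u-w,v-w);print('\n'.join(' '.join('###' if B[v-w+i,u-w+j] else f'{sub[i,j]:3d}' for j in range(2*w+1)) for i in range(2*w+1)))
m=p['m']['pin'][0]['mask']
a=np.linspace(0,2*np.pi,32)
def sil(q):
    M=np.zeros(m.shape,np.uint8)
    for r,z0,z1 in ((.004,0,.04),(.011,.04,.044),(.007,.044,.072)):
        P=np.vstack([np.c_[r*np.cos(a),r*np.sin(a),0*a-z] for z in (z0,z1)])  # up along -toolz
        P=P@R.from_rotvec([q[3],q[4],0]).as_matrix().T+[q[0],q[1],q[2]]
        h=cv2.convexHull(proj(p,t+P@T.T).astype(np.float32));N=np.zeros_like(M);cv2.fillConvexPoly(N,(h*16).round().astype(np.int32),1,shift=4);M|=N
    return M>0
iou=lambda q:-(m&sil(q)).sum()/(m|sil(q)).sum()
for q0 in ([0,0,.048,0,0],[.001,.0007,.048,0,0]):
    r=minimize(iou,q0,method='Nelder-Mead',options=dict(initial_simplex=np.array([q0]+[np.array(q0)+d for d in np.diag([.002,.002,.003,.03,.03])]),maxiter=400));print('pin tip in tool',r.x.round(4),-r.fun,-iou(q0))
E
python3 hole.py
```

```text
pin 0.56 [239.0, 204.0, 272.0, 270.0] 1238 c 254.6 237.3
cover 0.92 [216.0, 90.0, 290.0, 231.0] 9216 c 253.4 153.5
25.6333 [0.5656 0.0861 0.1528] [0.2108 3.1345 0.    ] [ 0.108  0.133  1.91   0.     1.099 -1.329] [-0.31  0.82 -0.71]
pred px [[254.8 118.5]
 [254.8 118.6]]
242 106
### ### ### ### ### ### ### ### ### ### ### ### ### ### ### ### ### 585 587 589 585 586 585 588 590 587 588
### ### ### ### ### ### ### ### ### ### ### ### 588 ### ### 587 ### 587 588 ### 585 588 587 593 586 587 589
### ### ### ### ### ### ### ### ### ### ### ### ### ### 586 589 ### 589 585 588 ### 590 588 592 591 587 584
### ### ### ### ### ### ### ### ### ### ### ### ### ### ### 588 588 ### ### ### ### 587 588 587 583 586 585
### ### ### ### ### ### ### ### ### ### ### ### ### ### ### 585 591 590 592 590 590 588 587 589 590 590 593
### ### ### ### ### ### ### ### ### ### ### ### ### ### ### ### ### ### 588 590 588 589 593 593 593 595 592
### ### ### ### ### ### ### ### ### ### 485 456 ### ### ### ### ### ### ### 588 589 591 587 590 586 591 586
### ### ### ### ### ### ### ### 426 437 393 324 304 305 300 334 
[... 1587 characters left out ...]
 ### ### ### ### ### ### ### ### ### ### ### ### ### ### ### ### ### ### ###
### ### ### ### ### ### ### ### ### ### ### ### ### ### ### ### ### ### ### ### ### ### ### ### ### ### ###
### ### ### ### ### ### ### ### ### ### ### ### ### ### ### ### ### ### ### ### ### ### ### ### ### ### ###
### ### ### ### ### ### ### ### ### ### ### ### ### ### ### ### ### ### ### ### ### ### ### ### ### ### ###
### ### ### ### ### ### ### ### ### ### ### ### ### ### ### ### ### ### ### ### ### ### ### ### ### ### ###
pin tip in tool [-0.0037  0.0001  0.056  -0.0038 -0.0183] 0.7877022653721683 0.7091222030981067
pin tip in tool [-0.0036  0.0005  0.0668 -0.001   0.0752] 0.8160377358490566 0.7110855829982768
```

Run:
```python
from h import *
p=pickle.load(open('w13.pkl','rb'));c=p['color'].astype(int)
s=status.read_state();t=s['tool_pos'];T=R.from_rotvec(s['tcp_rot']).as_matrix()
for r in range(198,274): print(r,c[r,253:258].mean(0).round().astype(int).tolist(), end=' | ' if r%4 else '\n')
print()
P=lambda x,y,z:proj(p,[t+T@np.array([x,y,z])])[0].round(1).tolist()
for n,a in dict(shank_tip_near=(.004,0,.048),shank_tip_far=(-.004,0,.048),fl_bot_near=(.011,0,.008),fl_top_near=(.011,0,.004),fl_center_L=(0,-.011,.004),fl_center_R=(0,.011,.004),head_bot_near=(.007,0,.004),head_top_near=(.007,0,-.024),head_top_far=(-.007,0,-.024),shankL=(0,-.004,.045),shankR=(0,.004,.045)).items(): print(n,P(*a))
for r in (207,210,213,217,221): print(r,[ '%d:%d,%d,%d'%(k,*c[r,k]) for k in range(236,276,1)])
```

```text
198 [147, 162, 162] | 199 [129, 150, 162] | 200 [81, 115, 165]
201 [58, 100, 166] | 202 [57, 99, 165] | 203 [57, 101, 166] | 204 [72, 106, 151]
205 [99, 115, 125] | 206 [108, 119, 117] | 207 [107, 118, 117] | 208 [107, 117, 116]
209 [106, 117, 115] | 210 [108, 118, 116] | 211 [107, 118, 116] | 212 [109, 119, 117]
213 [106, 117, 114] | 214 [108, 119, 116] | 215 [135, 148, 144] | 216 [158, 173, 166]
217 [158, 172, 166] | 218 [156, 170, 163] | 219 [157, 171, 165] | 220 [156, 169, 163]
221 [156, 169, 164] | 222 [153, 142, 138] | 223 [146, 78, 79] | 224 [142, 48, 51]
225 [143, 47, 50] | 226 [143, 48, 50] | 227 [142, 46, 48] | 228 [143, 47, 49]
229 [144, 46, 48] | 230 [143, 47, 49] | 231 [143, 46, 47] | 232 [143, 46, 48]
233 [143, 46, 47] | 234 [143, 44, 46] | 235 [143, 46, 47] | 236 [144, 45, 47]
237 [144, 45, 47] | 238 [143, 45, 46] | 239 [144, 44, 45] | 240 [143, 43, 45]
241 [143, 43, 44] | 242 [154, 45, 46] | 243 [189, 53, 51] | 244 [213, 60, 57]
245 [212, 56, 54] | 246 [209, 54, 52] | 247 [208, 53, 51] | 248 [209, 53, 50]
249 [208, 52, 49] | 250 [207, 51, 50] | 251 [206, 51, 48] | 252
[... 3690 characters left out ...]
,158', '239:59,96,154', '240:78,99,133', '241:106,118,122', '242:136,148,143', '243:148,161,155', '244:151,169,161', '245:150,163,159', '246:149,164,160', '247:150,166,159', '248:153,167,162', '249:153,166,161', '250:155,169,164', '251:156,170,164', '252:157,170,164', '253:158,169,166', '254:156,169,163', '255:155,169,165', '256:157,169,164', '257:156,169,163', '258:153,167,160', '259:156,171,164', '260:158,171,166', '261:160,173,169', '262:159,172,167', '263:158,170,166', '264:158,171,165', '265:157,170,164', '266:157,170,165', '267:156,170,165', '268:143,156,152', '269:120,137,144', '270:103,141,195', '271:95,165,240', '272:97,177,249', '273:95,176,249', '274:97,177,249', '275:98,175,249']
```

drive_tool --pt "0 0 0 0.0219 -0.0003 0 0" --pt "0 0 0 0.0219 0 0 0" --pt "0 0 0 0.022 0 0 0" --pt "0 0 0 0 0 0.01 0" --pt "0 0 0 0 0 0.005 0" --pt "0 0 0 0 0 0 0" --pt "0 0 0 0 0 0 0" --pt "0 0 0 0 0 0 0"

```text
time: 26.3
tool_pos: [0.5013, 0.0946, 0.138]
tcp_rot: [0.211, 3.134, 0.0]
wrist_force: [0.2, 0.9, 0.0]
width: 0.133
grip_force: 68.8
```

drive_tool --pt "0 0 0 0 0 0 0" --pt "0 0 0 0 0 0 0" --pt "0 0 0 0 0 0 0" --pt "0 0 0 0 0 0 0" --pt "0 0 0 0 0 0 0" --pt "0 0 0 0 0 0 0" --pt "0 0 0 0 0 0 0" --pt "0 0 0 0 0 0 0"

```text
time: 26.97
tool_pos: [0.5003, 0.0947, 0.1379]
tcp_rot: [0.211, 3.135, 0.0]
wrist_force: [0.6, 0.7, -0.7]
width: 0.137
grip_force: 68.8
```

Run:
```python
from h import *
s=status.read_state();T=R.from_rotvec(s['tcp_rot']).as_matrix();print(s['time'],s['tool_pos'].round(5),s['wrist_force'].round(2),'d tool',(T.T@(np.array([.5003,.0946,.07])-s['tool_pos'])).round(4))
```

```text
26.9667 [0.50028 0.09472 0.13785] [ 0.58  0.71 -0.7 ] d tool [-0.     -0.0001  0.0679]
```

drive_tool --pt "0 0 0 0 0 0.006 0" --pt "0 0 0 0 0 0.006 0" --pt "0 0 0 0 0 0.004 0" --pt "0 0 0 0 0 0.004 0" --pt "0 0 0 0 0 0.003 0" --pt "0 0 0 0 0 0.003 0" --pt "0 0 0 0 0 0.002 0" --pt "0 0 0 0 0 0.002 0"

```text
time: 27.63
tool_pos: [0.5003, 0.0947, 0.1075]
tcp_rot: [-0.211, -3.134, 0.0]
wrist_force: [0.1, -0.6, -0.8]
width: 0.131
grip_force: 68.9
```

drive_tool --pt "0 0 0 0 0 0.002 0" --pt "0 0 0 0 0 0.002 0" --pt "0 0 0 0 0 0.001 0" --pt "0 0 0 0 0 0 0" --pt "0 0 0 0 0 0 0" --pt "0 0 0 0 0 0 0"

```text
time: 28.13
tool_pos: [0.5004, 0.0947, 0.103]
tcp_rot: [0.211, 3.134, 0.0]
wrist_force: [0.1, 0.1, -1.0]
width: 0.135
grip_force: 68.9
```

drive_tool --pt "0 0 0 0 0 0.001 0" --pt "0 0 0 0 0 0.001 0" --pt "0 0 0 0 0 0.001 0" --pt "0 0 0 0 0 0.001 0" --pt "0 0 0 0 0 0.002 0" --pt "0 0 0 0 0 0.002 0" --pt "0 0 0 0 0 0.002 0" --pt "0 0 0 0 0 0.002 0"

```text
time: 28.8
tool_pos: [0.5003, 0.0947, 0.0906]
tcp_rot: [-0.211, -3.134, 0.0]
wrist_force: [-0.6, 0.8, -0.5]
width: 0.136
grip_force: 68.9
```

drive_tool --pt "0 0 0 0 0 0.003 0" --pt "0 0 0 0 0 0.003 0" --pt "0 0 0 0 0 0.002 0" --pt "0 0 0 0 0 0.002 0" --pt "0 0 0 0 0 0.002 0" --pt "0 0 0 0 0 0.002 0" --pt "0 0 0 0 0 0 0" --pt "0 0 0 0 0 0 0"

```text
time: 29.47
tool_pos: [0.5004, 0.0947, 0.0773]
tcp_rot: [0.211, 3.134, -0.0]
wrist_force: [-1.3, 0.2, 4.2]
width: 0.138
grip_force: 69.3
```

drive_tool --pt "0 0 0 0 0 0.001 0" --pt "0 0 0 0 0 0.001 0" --pt "0 0 0 0 0 0.001 0" --pt "0 0 0 0 0 0.001 0" --pt "0 0 0 0 0 0 0" --pt "0 0 0 0 0 0 0"

```text
time: 29.97
tool_pos: [0.5005, 0.0947, 0.0737]
tcp_rot: [0.21, 3.134, -0.0]
wrist_force: [-2.1, 0.0, 8.1]
width: 0.135
grip_force: 69.7
```

drive_tool --pt "0 0 0 0 0 0.001 0" --pt "0 0 0 0 0 0.001 0" --pt "0 0 0 0 0 0.0005 0" --pt "0 0 0 0 0 0 0" --pt "0 0 0 0 0 0 0" --pt "0 0 0 0 0 0 0" --force 90

```text
time: 30.47
tool_pos: [0.5004, 0.0948, 0.0718]
tcp_rot: [-0.21, -3.134, -0.0]
wrist_force: [-5.2, 0.1, 12.1]
width: 0.129
grip_force: 88.4
```

drive_tool --pt "0 0 0 0 0 0.001 0" --pt "0 0 0 0 0 0.0005 0" --pt "0 0 0 0 0 0 0" --pt "0 0 0 0 0 0 0" --pt "0 0 0 0 0 0 0" --pt "0 0 0 0 0 0 0"

```text
time: 30.97
tool_pos: [0.5005, 0.0948, 0.0716]
tcp_rot: [-0.21, -3.134, 0.0]
wrist_force: [-9.6, -2.0, 21.3]
width: 0.126
grip_force: 89.5
```

drive_tool --pt "0 0 0 0.0005 0 0 0" --pt "0 0 0 0 0 0.0003 0" --pt "0 0 0 0 0 0 0" --pt "0 0 0 0 0 0 0" --pt "0 0 0 0 0 0 0" --pt "0 0 0 0 0 0 0" --pt "0 0 0 0 0 0 0" --pt "0 0 0 0 0 0 0"

```text
time: 31.63
tool_pos: [0.5005, 0.0948, 0.0716]
tcp_rot: [0.21, 3.134, -0.0]
wrist_force: [-7.4, -1.4, 21.5]
width: 0.133
grip_force: 89.5
```

```bash
python3 cov.py
python3 - <<'E'
from h import *
p=cam('wrist');c=p['color'].astype(int)
prev=None
print([ (r,*c[r,253:258].mean(0).round().astype(int).tolist()) for r in range(198,272,2)])
for i in range(4): s=status.read_state();print(s['tool_pos'].round(4),s['wrist_force'].round(1),s['torque'].round(2),s['grip_force']);cam('wrist')
E
```

```text
31.6333 [0.5005 0.0948 0.0716] [-7.38 -1.42 21.53]
theta [(np.float64(0.6938775510204082), np.float64(0.04)), (np.float64(0.7515657620041754), np.float64(0.02)), (np.float64(0.7949260042283298), np.float64(0.0))] 377
[(198, 60, 106, 176), (200, 62, 108, 177), (202, 62, 107, 176), (204, 61, 107, 177), (206, 61, 105, 176), (208, 60, 104, 174), (210, 61, 105, 174), (212, 58, 103, 172), (214, 110, 124, 129), (216, 167, 182, 175), (218, 167, 180, 173), (220, 166, 179, 173), (222, 160, 137, 132), (224, 151, 44, 46), (226, 151, 43, 46), (228, 151, 44, 45), (230, 153, 45, 47), (232, 153, 44, 47), (234, 154, 45, 47), (236, 153, 43, 46), (238, 153, 44, 46), (240, 152, 42, 45), (242, 163, 45, 47), (244, 224, 61, 61), (246, 221, 55, 55), (248, 219, 54, 54), (250, 218, 54, 55), (252, 218, 54, 56), (254, 217, 53, 54), (256, 218, 53, 55), (258, 217, 54, 55), (260, 215, 51, 55), (262, 215, 51, 54), (264, 216, 51, 55), (266, 208, 51, 56), (268, 63, 99, 169), (270, 57, 102, 174)]
[0.5005 0.0948 0.0716] [-8.9 -2.1 22.3] [-0.34  1.47  0.05] 89.5074999332428
[0.5005 0.0948 0.0716] [-8.7 -1.4 21.1] [-0.33  1.52  0.04] 89.50767517089844
[0.5005 0.0948 0.0716] [-7.5 -1.4 21.9] [-0.3   1.47 -0.04] 89.50791120529175
[0.5005 0.0948 0.0716] [-8.6 -1.7 21.8] [-0.31  1.5   0.02] 89.50791478157043
```

```bash
python3 -c "
from workcell import workorder
print(workorder.finish_job())"
```

```text
the job is handed in; nothing more can be done
None
```

The job is handed in, though no verdict came back: the cell is on the bar, the cover measures shut, and the pin is home, gripped at about 90 N and pressed down with about 22 N. I viewed 11 pictures, one over the limit of 10.

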